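Clean, close and pin a hinged casting mould

TASK

Get the hinged casting mould ready for pouring: with the scraper held in the gripper, not with the fingers, wipe the three resin lumps off the flat lower half into the steel tray on its side, and set the scraper down on the bench. Then fold the upper half shut, take the red locking pin from its holder and push it through the aligned holes of both halves until its collar sits on the upper half. Finish holding: keep gripping the pin and pressing it firmly down, with about 15 N, so that the rubber seal stays squeezed and the halves stay tight together, and leave the tube rack, beaker and wash bottle where they are.

Things in the scene. Friction and masses are not known exactly. Their poses are not given: they have to be found in the camera images.
- mould: the fixed lower half of the mould: an aluminium block 130 (x) x 140 (y) x 30 mm; origin at the centre of its underside, on the bench. Its top face, at z = 30 mm, is flat. +x points to the hinge side, away from the robot; the tray hangs on its -y side. It stands turned by up to 0.3 rad
- chip_tray: open steel tray fixed against the mould's -y flank: 140 (x) x 95 (y) x 22 mm high, walls 3 mm; origin at the centre of its underside, 117.5 mm to -y of the mould's origin; axes parallel to the mould's
- leaf (a joint): swing of the mould's upper half (aluminium, 130 x 140 x 14 mm, 0.5 kg) about the hinge axis, rad. 0: shut, level on its seal, top face then about 46 mm above the bench; 1.57 upright; as found 1.65 to 1.9, leaning away from the robot. Stiff hinge (0.4 N m): it stays where it is left
- cover (a joint): how far the upper half rides above (+) or has sunk into (-) its blue rubber seal, m, when shut: the hinge floats. About -0.0006 resting shut by its own weight; pressed down, the seal gives about 1 mm per 7 N, and -0.0025 is metal to metal (about 13 N of push). It springs back when let go
- hinge_axis (a point): middle of the hinge axis: 72 mm to +x of the mould's origin and 32.5 mm above its underside; axis along the mould's y
- leaf_handle (a point): middle of the round steel bar handle (10 mm thick, 70 mm clear between its two arms, parallel to the hinge) on the leaf's free edge: 25 mm of free gap to the edge, 167 mm from the hinge axis and 7 mm above the leaf's underside; at the top when the leaf is open, on the robot's side when shut. Can be pinched from above at any angle of the leaf, which then turns in the grip
- leaf_hole (a point): centre of the mouth of the leaf's pin hole in its outer face: 13.5 mm hole right through the 14 mm leaf, on the middle line, 117 mm from the hinge axis, 20 mm from the free edge; point z is the outward normal of the outer face (up when shut)
- base_hole (a point): centre of the mouth of the pin hole in the lower half's top face: 13.5 mm, right through the 30 mm block, 45 mm to -x of the mould's origin; straight under leaf_hole when the leaf is shut
- pin: the locking pin, 0.10 kg, upright: steel shank 12 mm thick and 40 mm long with a bevelled tip, then a collar 26 mm in diameter and 5 mm thick, then a red round grip 18 mm in diameter and 35 mm long; 80 mm in all; origin at the tip, z up along the shank
- pin_tip (a point): the lower end of the pin, same as its origin; home, with the collar on the leaf, it is 40 mm below the leaf's outer face, 4 to 6 mm above the bench
- pin_holder: fixed black plastic block 60 x 60 x 48 mm with a 15 mm hole through its middle, in which the pin stands, collar on the block; origin at the centre of its underside
- scraper: loose nylon scraper block, 0.14 kg, standing on the bench: light blue foot 100 (x) x 16 (y) x 12 mm, and on it a dark blue grip 46 (x) x 14 (y) mm, up to 52 mm above the underside; origin at the centre of the underside
- chip0: a lump of cured amber resin, 26 x 19 x 10 mm, lying flat; origin at its underside, near its middle
- chip1: a lump of cured amber resin, 26 x 19 x 10 mm, lying flat; origin at its underside, near its middle
- chip2: a lump of cured amber resin, 26 x 19 x 10 mm, lying flat; origin at its underside, near its middle
- tube_rack: bystander: pink rack with eight red-capped tubes, 88 x 158 x 119 mm; origin at the centre of its underside
- beaker: bystander: glass beaker 72 mm in diameter, 90 mm high; origin at the centre of its underside
- wash_bottle: bystander: white bottle with blue cap, 64 mm in diameter, 160 mm high; origin at the centre of its underside

How it is judged:
On the way, in this order (a step that is already met when the one before it is completed fails the run):
1. all three resin lumps lie in the tray, wiped there with the scraper held in the fingers (z of each of chip0, chip1, chip2 in the frame of chip_tray below 0.03 m and y of chip0 in the frame of chip_tray between -0.055 and 0.05 m and x of chip0 in the frame of chip_tray between -0.075 and 0.075 m and y of chip1 in the frame of chip_tray between -0.055 and 0.05 m and x of chip1 in the frame of chip_tray between -0.075 and 0.075 m and y of chip2 in the frame of chip_tray between -0.055 and 0.05 m and x of chip2 in the frame of chip_tray between -0.075 and 0.075 m and contact force between the fingers and scraper above 1 N), for 0.1 s.
2. the scraper is set down and the upper half is folded shut onto its seal (value of joint leaf below 0.05 rad and contact force between the fingers and scraper below 0.1 N), for 0.1 s.
3. the pin is pushed through the shut upper half into the lower half (horizontal distance between pin_tip and base_hole below 0.004 m and z of pin_tip in the frame of mould below 0.017 m and value of joint leaf below 0.05 rad), for 0.1 s.
At the end, for the whole second after the job is handed in: Lumps in the tray; scraper at rest on the bench, off the mould; pin through both holes, collar down (tip within 4 mm of the bore axis and under 8 mm above the bench); fingers hold the pin (over 2 N), press it on the mould with over 5 N, and the halves stay tight: leaf < 0.03 rad, cover < -1.7 mm (z of each of chip0, chip1, chip2 in the frame of chip_tray below 0.03 m and y of chip0 in the frame of chip_tray between -0.055 and 0.05 m and x of chip0 in the frame of chip_tray between -0.075 and 0.075 m and y of chip1 in the frame of chip_tray between -0.055 and 0.05 m and x of chip1 in the frame of chip_tray between -0.075 and 0.075 m and y of chip2 in the frame of chip_tray between -0.055 and 0.05 m and x of chip2 in the frame of chip_tray between -0.075 and 0.075 m and horizontal distance between pin_tip and base_hole below 0.004 m and value of joint leaf below 0.03 rad and value of joint cover below -0.0017 m and z of pin_tip in the frame of mould below 0.008 m and angle between pin's own z axis and vertical below 0.1 rad and contact force between the fingers and pin above 2 N and contact force between pin and mould above 5 N and height (world z) of scraper below 0.035 m and contact force between scraper and mould below 0.05 N and contact force between the fingers and scraper below 0.05 N and linear speed of scraper below 0.02 m/s); the arm keeps its last pose, push and grip.
It fails at once if the tube rack is moved by more than 20 mm or tipped (distance of tube_rack from where it was at the start of the episode above 0.02 m or angle between tube_rack's own z axis and vertical above 0.3 rad).
It fails at once if the beaker is moved by more than 20 mm or tipped (distance of beaker from where it was at the start of the episode above 0.02 m or angle between beaker's own z axis and vertical above 0.3 rad).
It fails at once if the wash bottle is moved by more than 20 mm or tipped (distance of wash_bottle from where it was at the start of the episode above 0.02 m or angle between wash_bottle's own z axis and vertical above 0.3 rad).
It fails at once if the fingers push a resin lump (contact force between the fingers and chip0 above 1 N or contact force between the fingers and chip1 above 1 N or contact force between the fingers and chip2 above 1 N).
It also fails if it takes over 72 s, if anything falls off the work surface, if the arm or the gripper's body presses on something with over 40 N, if the wrist force passes 120 N, or if a joint passes its speed limit or range.

ROBOT

A 7-joint arm with a two-finger parallel gripper is mounted at the origin on the work surface. World frame = base frame: x ahead of the robot, y to its left, z up, the work surface at z = 0. Lengths are in m, angles in rad, forces in N, time in s.
With the tool pointing down it reaches from about 0.4 to 0.85 m from the base axis. Payload 4.4 kg.
Tool frame: the origin (TCP) lies on the centre line of the jaws, within the pads' length; the fingertips stand 22 mm ahead of it and the grasp point (between the pads) lies 3 mm ahead of it; z points along the fingers, y is the line along which they close (so a half turn about z gives the same grasp; the last joint's range is limited). The gripper opens to 94 mm and grips with 3 to 60 N. Pads are 16 mm wide; open, the fingers measure 119 mm over their backs; the gripper's body (75 mm by 177 mm) begins 78 mm behind the grasp point.
Start: joints at [-1.312, 0.628, 0.038, 1.517, -0.027, 0.996, -0.02], TCP at [0.207, 0.616, 0.207] pointing down, gripper open.
Joint ranges: [-3.06, 3.06], [-0.37, 2.12], [-1.25, 1.32], [0.18, 2.47], [-1.1, 4.24], [0.23, 1.98], [-2.94, 2.94]. Speed limits (rad/s): [2.57, 2.57, 3.14, 3.14, 3.14, 3.14, 3.14].

INTERFACE

Orientations are given as a unit quaternion [x, y, z, w].
In Python, from rig import bot, snapshot, calibration, ticket gives the robot as it stands.
- The arm moves only by the tool move_arm, never from a script. Its argument "rows" is a list of rows, each an object with "xyz": the shift along the tool's x, y, z in mm, a list of three; "rot": the turn, a rotation vector about the tool's x, y, z in rad, a list of three; "fingers": the finger opening in mm, from 0 to 94. A call has exactly 5 rows; each row is the pose to reach, as a shift and turn from the pose commanded when the call began, along the tool's axes at that moment; what a row does not reach only later rows make up. A row lasts 1/12 s, in which the tool goes at most 41.7 mm and 7.16 degrees, less where a joint would pass 70% of its speed; a pose out of reach is approached as far as the arm can. A call with a gripper value outside its range is refused whole. The fingers move at their own pace and stop on an object; "squeeze" is the grip in N (left out, the last holds). Time passes only in rows, so rows that repeat a pose let the fingers close, or fill a call up. It gives the time, the measured TCP pose, the force, the opening and the grip force at its end, in the units of the state.
- bot.get_state(): the state, without advancing time (a new reading comes with each control period).
- snapshot(name): name is "scene" or "top" or "wrist"; returns the picture (420x560x3 uint8, blue, green, red); there is no depth.
- calibration(name): a dict with "intrinsics" (3x3 intrinsics, pixels), "R" (3x3) and "t" (3): a world point X has camera coordinates R X + t. Camera axes: x right, y down, z forward; pixel columns grow to the right and rows downward; lengths in m; the calibration is good to about 2 mm. A picture is of the moment at which its call begins: read the wrist's pose just before it. calibration takes no time and is no camera call; for the wrist camera it gives the pose at the moment of the call.
- ticket.finish_job(): hands the job in; it is judged then, once.
The state is a dict: "clock": time; "joint_pos": joint angles; "dq": joint speeds; "effort": joint torques, N m; "tool_pos": TCP position; "ee_rot": TCP orientation; "contact_force": force on the tool from outside, world axes, zero at the start; "ft_torque": the same for the moment, N m; "opening": opening from 0.0 (shut) to 1.0 (fully open); "grip_force": force on a finger pad.
Only numpy, scipy, OpenCV 4.12 (cv2) and the standard library are available. Lean on these libraries where they do the work, as an engineer would, in place of code of your own. Each camera call takes 0.05 s, during which the arm holds its last target. There are 200 camera calls.

## Working session

There is one attempt and no reset: what is moved stays moved. The work goes in short steps, Python scripts to look and compute and a tool call to move; the robot and the scene stay as the last step left them, time stands still between calls to the robot, and variables do not carry over. Pictures are saved under pics/ and viewed, at most 10 in all, crops included, and the job is handed in when it is done.

Besides the shell and the picture viewer there is one more tool, called as name(argument=value, ...) on one line, values as JSON. move_arm: Moves the arm, as the interface text tells. Its arguments: {"type":"object","properties":{"rows":{"type":"array"},"squeeze":{"type":"number"}},"required":["rows"]}

```bash
mkdir -p pics && ls && python3 - <<'E'
from rig import bot, snapshot, calibration
import cv2
for n in ("scene","top"):
    im=snapshot(n); cv2.imwrite(f"pics/{n}0.png",im)
    c=calibration(n); print(n,c["intrinsics"],c["R"],c["t"])
s=bot.get_state(); print(s)
E
```

```text
pics
scene [[395.58703849   0.         282.60368367]
 [  0.         395.58703849 209.69520977]
 [  0.           0.           1.        ]] [[ 0.74620939  0.66556908 -0.01376033]
 [ 0.43400637 -0.50205613 -0.74804954]
 [-0.50478711  0.55222952 -0.66350021]] [-0.46563745 -0.18532514  1.18313073]
top [[529.89129232   0.         287.51385777]
 [  0.         529.89129232 213.42108517]
 [  0.           0.           1.        ]] [[ 7.20512788e-03 -9.99973568e-01  9.74232624e-04]
 [-9.96009571e-01 -7.26322672e-03 -8.89504323e-02]
 [ 8.89551573e-02 -3.29445778e-04 -9.96035577e-01]] [0.02491751 0.58841994 1.2892599 ]
{'clock': 0.1, 'joint_pos': array([-1.3117814 ,  0.62922892,  0.03844343,  1.51823944, -0.02698253,
        0.99626237, -0.02000503]), 'dq': array([-0.00017594, -0.00043131, -0.00161062, -0.00235206,  0.00017543,
       -0.00030977,  0.00033347]), 'effort': array([ 3.47323999e-03, -5.50784361e+01,  1.14778530e+00, -1.87114012e+01,
       -5.21521282e-02,  1.92815607e-02,  3.28720739e-05]), 'tool_pos': array([0.2072301 , 0.61548155, 0.20617118]), 'ee_rot': array([ 1.61691348e-01,  9.86841047e-01, -8.01555282e-04, -1.17252809e-04]), 'contact_force': array([ 0.33160412,  0.24718749, -0.37220138]), 'ft_torque': array([-0.05145169,  0.02046403, -0.00784951]), 'grip_force': 0.0, 'opening': 0.9966964365936075}
```

View pics/top0.png

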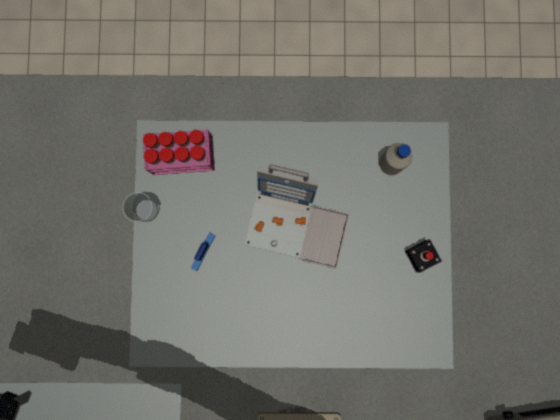

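View pics/scene0.png

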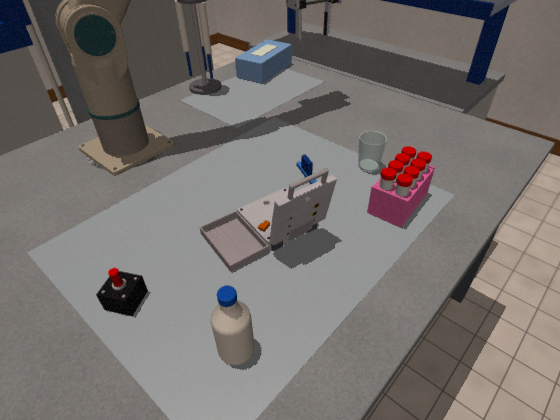

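The top view shows the scraper at about (203,251) and the chips at (260,226), (278,220) and (300,221). The base hole is at (274,243), the tray spans about (300-348, 207-266) and the red pin is at (428,256). The beaker is at (142,207), the rack at (178,150) and the bottle at (398,156).

```bash
cat > h.py <<'E'
from rig import bot, snapshot, calibration, ticket
import cv2, numpy as np
from scipy.spatial.transform import Rotation as Ro
def p2w(cal,uv,z):
    K,R,t=cal["intrinsics"],np.array(cal["R"]),np.array(cal["t"])
    C=-R.T@t; d=R.T@np.linalg.inv(K)@np.array([uv[0],uv[1],1.])
    return C+d*(z-C[2])/d[2]
def w2p(cal,X):
    p=cal["intrinsics"]@(cal["R"]@np.array(X,float)+cal["t"]); return p[:2]/p[2]
def blobs(im,lo,hi,amin=8):
    m=cv2.inRange(cv2.cvtColor(im,cv2.COLOR_BGR2HSV),lo,hi)
    n,l,s,c=cv2.connectedComponentsWithStats(m)
    return [(c[i],s[i][4],cv2.minAreaRect(np.argwhere(l==i)[:,::-1].astype(np.float32))) for i in range(1,n) if s[i][4]>=amin]
def move(goal,yaw=None,R=None):
    "shift/turn in tool axes to reach goal (world m); yaw = world angle of tool y (mod pi), tool down"
    s=bot.get_state(); R0=Ro.from_quat(s["ee_rot"])
    if R is None:
        best=None
        for k in (0,np.pi):
            y=np.array([np.cos(yaw+k),np.sin(yaw+k),0]); z=np.array([0,0,-1.]); x=np.cross(y,z)
            Rg=Ro.from_matrix(np.c_[x,y,z]); rv=(R0.inv()*Rg).as_rotvec()
            if best is None or np.linalg.norm(rv)<np.linalg.norm(best): best=rv
    else: best=(R0.inv()*R).as_rotvec()
    d=R0.inv().apply(np.array(goal)-s["tool_pos"])*1000
    print("xyz",d.round(1),"rot",best.round(4),"j7",s["joint_pos"][6].round(3)); return d,best
E
python3 - <<'E'
from h import *
im=cv2.imread("pics/top0.png"); c=calibration("top")
for nm,lo,hi,z in (("amber",(5,120,120),(22,255,255),.04),("red",(0,150,100),(4,255,255),.088),("blue",(100,110,60),(125,255,255),.03)):
    for q in blobs(im,lo,hi): print(nm,q[0].round(1),q[1],np.round(q[2][1],1),round(q[2][2]),p2w(c,q[0],z).round(4))
for uv,z in (((273.5,243),.03),((258,197),.03),((248.5,243),.03),((299,254),.03),((311,206),.03),((269.5,167),.2),((308,175),.2),((347,213),.022),((336,267),.022)): print(uv,p2w(c,uv,z).round(4))
crop=im[140:290,180:450]; cv2.imwrite("pics/topc.png",cv2.resize(crop,(800,444),interpolation=cv2.INTER_CUBIC))
s=bot.get_state();print(calibration("wrist")["R"],calibration("wrist")["t"],calibration("wrist")["intrinsics"])
E
```

```text
amber [277.7 220.7] 52 [6. 9.] 90 [0.569  0.0532 0.04  ]
amber [300.4 220.6] 47 [6. 8.] 90 [ 0.5696 -0.0027  0.04  ]
amber [259. 226.] 52 [5.8 9.4] 27 [0.5554 0.0989 0.04  ]
red [180.2 137.5] 134 [13.  12.1] 27 [0.7634 0.2876 0.088 ]
red [195.7 136.4] 129 [12.3 11.8] 31 [0.7664 0.2505 0.088 ]
red [149.5 139.6] 130 [13.  12.1] 27 [0.7579 0.3609 0.088 ]
red [164.8 138.5] 132 [12.1 12.1] 27 [0.7608 0.3243 0.088 ]
red [196.7 152.4] 129 [12.3 12.2] 39 [0.7276 0.2473 0.088 ]
red [165.7 154.5] 135 [12.  12.7] 45 [0.7219 0.3212 0.088 ]
red [181.1 153.4] 133 [11.3 12.7] 45 [0.7248 0.2844 0.088 ]
red [150.5 155.5] 127 [12. 12.] 45 [0.7192 0.3573 0.088 ]
red [429.  255.2] 38 [6.4 6.4] 45 [ 0.4865 -0.304   0.088 ]
blue [403.8 150.4] 124 [11. 12.] 90 [ 0.7484 -0.2606  0.03  ]
blue [270.6 180.6] 38 [29.6  1.7] 11 [0.6695 0.072  0.03  ]
blue [304.2 188.8] 35 [26.   4.6] 23 [ 0.6496 -0.0119  0.03  ]
blue [265.4 191.6] 14 [9.5 1.4] 16 [0.642  0.0846 0.03  ]
blue [303.7 200.7] 13 [10.4  1.2] 11 [ 0.6199 -0.0107  0.03  ]
blue [201.8 251.4] 213 [ 7.1 38.5] 28 [0.4926 0.2393 0.03  ]
(273.5, 243) [0.5145 0.0632 0.03  ]
(258, 197) [0.6283 0.1027 0.03  ]
(248.5, 243) [0.514  0.1247 0.03  ]
(299, 254) [4.879e-01 2.000e-04 3.000e-02]
(311, 206) [ 0.6068 -0.0289  0.03  ]
(269.5, 167) [0.6736 0.0691 0.2   ]
(308, 175) [ 0.6566 -0.0146  0.2   ]
(347, 213) [ 0.5907 -0.119   0.022 ]
(336, 267) [ 0.4567 -0.0915  0.022 ]
[[ 0.31876545  0.94783196 -0.00178141]
 [ 0.90964363 -0.30539312  0.28157328]
 [ 0.26634013 -0.09137628 -0.95953807]] [-0.6490297  -0.0308957   0.39225512] [[313.22923775   0.         281.26859992]
 [  0.         313.22923775 209.11608844]
 [  0.           0.           1.        ]]
```

View pics/topc.png

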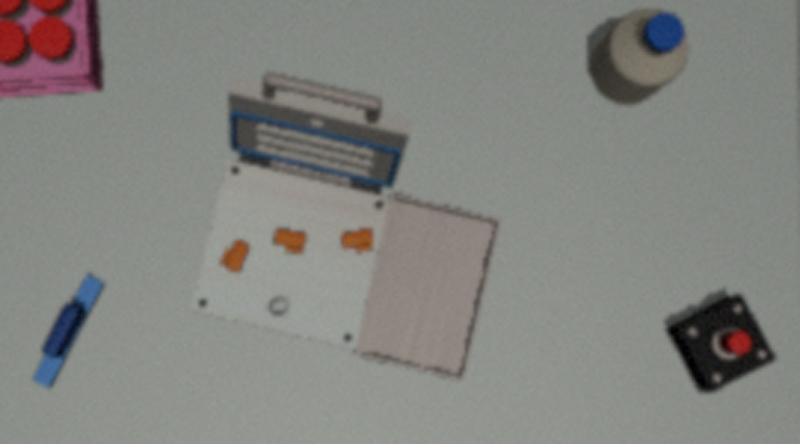

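Scene layout from the top view: the mould is at about (0.558, 0.054) with yaw about -0.21. The scraper is at about (0.49, 0.24) and the pin at about (0.487, -0.304). I'll take a close wrist look from above, between the scraper and the mould.

```bash
python3 -c "
from h import *
move([.46,.12,.26],1.361)"
```

```text
xyz [-397.7 -389.   -53.2] rot [-1.60e-03 -1.00e-04 -1.15e-01] j7 -0.02
```

move_arm(rows=[{"xyz": [-28,-28,-10],"rot": [0,0,0],"fingers": 94},{"xyz": [-56,-55,-20],"rot": [0,0,0],"fingers": 94},{"xyz": [-84,-83,-30],"rot": [0,0,0],"fingers": 94},{"xyz": [-112,-110,-40],"rot": [0,0,0],"fingers": 94},{"xyz": [-140,-137,-53],"rot": [0,0,0],"fingers": 94}])

```text
clock: 0.52
tool_pos: [0.2965, 0.4391, 0.2596]
ee_rot: [0.162, 0.987, -0.001, -0.0]
contact_force: [0.3, 1.1, 0.2]
opening: 1.001
grip_force: 0.0
```

move_arm(rows=[{"xyz": [-28,-28,0],"rot": [0,0,0],"fingers": 94},{"xyz": [-56,-55,0],"rot": [0,0,0],"fingers": 94},{"xyz": [-84,-83,0],"rot": [0,0,0],"fingers": 94},{"xyz": [-112,-110,0],"rot": [0,0,0],"fingers": 94},{"xyz": [-140,-137,0],"rot": [0,0,0],"fingers": 94}])

```text
clock: 0.93
tool_pos: [0.3856, 0.2651, 0.2599]
ee_rot: [0.162, 0.987, -0.0, -0.0]
contact_force: [0.6, 0.6, -0.7]
opening: 1.0
grip_force: 0.0
```

move_arm(rows=[{"xyz": [-28,-28,0],"rot": [0,0,-0.03],"fingers": 94},{"xyz": [-56,-55,0],"rot": [0,0,-0.06],"fingers": 94},{"xyz": [-84,-83,0],"rot": [0,0,-0.09],"fingers": 94},{"xyz": [-118,-115,0],"rot": [0,0,-0.115],"fingers": 94},{"xyz": [-118,-115,0],"rot": [0,0,-0.115],"fingers": 94}])

```text
clock: 1.35
tool_pos: [0.4634, 0.1123, 0.2601]
ee_rot: [0.11, 0.994, -0.002, 0.001]
contact_force: [-0.0, -0.2, -0.1]
opening: 0.997
grip_force: 0.0
```

```bash
python3 - <<'E'
from h import *
import pickle
s=bot.get_state(); print(s["tool_pos"].round(4),s["dq"].round(2)); c=calibration("wrist"); im=snapshot("wrist"); cv2.imwrite("pics/w1.png",im); pickle.dump(c,open("w1.pkl","wb"))
cv2.imwrite("pics/w1b.png",cv2.resize(im,(800,600),interpolation=cv2.INTER_CUBIC))
E
```

```text
[0.4634 0.1123 0.2601] [ 0.04  0.01 -0.05 -0.01 -0.05  0.02  0.  ]
```

View pics/w1b.png

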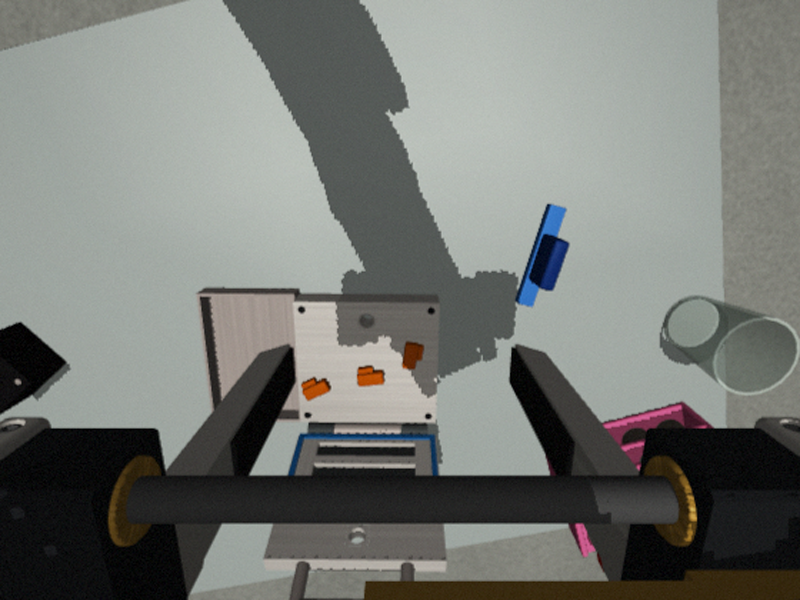

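The wrist view shows the base hole at (366,321) and the mould screws at (302,309), (438,310), (307,415) and (428,416). The chips are at (316,388), (370,377) and (413,355), and the scraper foot runs from (557,206) to (526,304). I'll turn these pixels into positions.

```bash
python3 - <<'E'
from h import *
import pickle
c=pickle.load(open("w1.pkl","rb")); im=cv2.imread("pics/w1.png")
f=lambda U,V,z:p2w(c,(.7*(U+.5)-.5,.7*(V+.5)-.5),z)[:2]
S=[f(302,309,.03),f(438,310,.03),f(307,415,.03),f(428,416,.03)]
print("screws",np.round(S,4),"centre",np.mean(S,0).round(4))
for d in (S[2]-S[0],S[3]-S[1]): print("x dir",np.arctan2(d[1],d[0]).round(3),np.linalg.norm(d).round(4))
for d in (S[1]-S[0],S[3]-S[2]): print("y dir-90",(np.arctan2(d[1],d[0])-np.pi/2).round(3),np.linalg.norm(d).round(4))
print("hole",f(366,321,.03).round(4))
for q in blobs(im,(3,120,90),(22,255,255),60): print("amber",q[0].round(1),q[1],p2w(c,q[0],.037).round(4))
a,b=f(557,206.5,.012),f(526,304,.012); d=b-a
print("scr",a.round(4),b.round(4),((a+b)/2).round(4),np.linalg.norm(d).round(4),np.arctan2(d[1],d[0]).round(3))
for lo,hi,z in (((100,100,90),(112,255,255),.012),):
  for q in blobs(im,lo,hi,60):print(q[0].round(1),q[1],q[2])
for q in ((564,237,.052),(537,234,.052),(557,291,.052),(534,285,.052)): print("grip",f(*q).round(4))
E
```

```text
screws [[ 0.4906  0.0071]
 [ 0.5198  0.134 ]
 [ 0.6021 -0.0199]
 [ 0.63    0.1015]] centre [0.5606 0.0557]
x dir -0.238 0.1147
x dir -0.286 0.115
y dir-90 -0.226 0.1302
y dir-90 -0.226 0.1246
hole [0.5157 0.064 ]
amber [286.7 249.8] 115 [0.5586 0.0977 0.037 ]
amber [258.2 263.6] 196 [0.5705 0.0541 0.037 ]
amber [219.6 271.7] 192 [ 0.571  -0.0023  0.037 ]
amber [482.3 349.4] 152 [0.7853 0.3554 0.037 ]
scr [0.4502 0.2624] [0.5385 0.2207] [0.4944 0.2416] 0.0977 -0.44
[378.3 176.6] 529 ((378.6000061035156, 178.70001220703125), (11.70042896270752, 73.04861450195312), 18.434947967529297)
[387.9 185. ] 299 ((388.0000305175781, 185.0), (8.854375839233398, 35.417503356933594), 18.43494987487793)
[257.9 305.9] 245 ((257.5125427246094, 305.4081726074219), (91.00547790527344, 3.838827133178711), 0.6585432291030884)
grip [0.4711 0.2527]
grip [0.4634 0.2304]
grip [0.5179 0.241 ]
grip [0.508  0.2217]
```

```bash
python3 -c "
from h import *
move([.494,.2405,.12],1.131)"
```

```text
xyz [ -3.4 129.8 139.6] rot [-0.0019  0.0016  0.2208] j7 1.108
```

move_arm(rows=[{"xyz": [-1,30,30],"rot": [0,0,0.05],"fingers": 60},{"xyz": [-2,60,60],"rot": [0,0,0.1],"fingers": 60},{"xyz": [-3,90,90],"rot": [0,0,0.15],"fingers": 60},{"xyz": [-3,115,120],"rot": [-0.001,0.001,0.2],"fingers": 60},{"xyz": [-3.4,129.8,139.6],"rot": [-0.002,0.0016,0.22],"fingers": 60}])

```text
clock: 1.82
tool_pos: [0.4885, 0.2514, 0.1172]
ee_rot: [0.212, 0.977, 0.001, -0.002]
contact_force: [0.3, 0.6, 0.6]
opening: 0.682
grip_force: 0.0
```

```bash
python3 - <<'E'
from h import *
c=calibration("wrist"); im=snapshot("wrist"); cv2.imwrite("pics/w2.png",im)
move([.494,.2405,.04],1.131)
for lo,hi,z in (((100,100,60),(112,255,255),.012),((112,100,20),(128,255,255),.052)):
  for q in blobs(im,lo,hi,150):print(q[0].round(1),q[1],p2w(c,q[0],z).round(4), [p2w(c,p,z)[:2].round(4) for p in cv2.boxPoints(q[2])])
print(w2p(c,[.494,.2405,.052]))
E
```

```text
xyz [-12.   -8.4  74.4] rot [-0.0009 -0.0081  0.0151] j7 0.755
[275.5 180.1] 573 [0.4625 0.2577 0.012 ] [array([0.4459, 0.2569]), array([0.4523, 0.2708]), array([0.4882, 0.2546]), array([0.4816, 0.2401])]
[273.3 227.7] 321 [0.5035 0.2364 0.012 ] [array([0.4819, 0.2409]), array([0.4862, 0.2503]), array([0.5307, 0.23  ]), array([0.5262, 0.2202])]
[273.5 260.1] 162 [0.5344 0.2224 0.012 ] [array([0.524 , 0.2179]), array([0.5305, 0.2322]), array([0.5423, 0.2269]), array([0.5357, 0.2124])]
[272.4 233.8] 272 [0.4957 0.2403 0.052 ] [array([0.4742, 0.2446]), array([0.4795, 0.2563]), array([0.5163, 0.2396]), array([0.5107, 0.2273])]
[271.80164449 231.95613002]
```

View pics/w2.png

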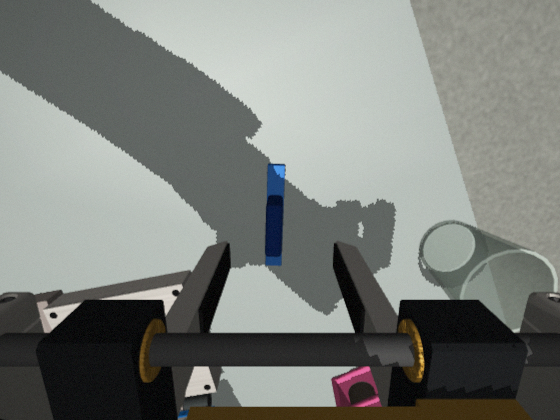

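The image shows the scraper grip at (273,230), centred at about (0.495, 0.241). This matches the earlier estimate, and the fingers straddle it. I'll descend partway, let the arm settle and re-measure.

move_arm(rows=[{"xyz": [0,0,10],"rot": [0,0,0],"fingers": 60},{"xyz": [0,0,18],"rot": [0,0,0],"fingers": 60},{"xyz": [0,0,20],"rot": [0,0,0],"fingers": 60},{"xyz": [0,0,20],"rot": [0,0,0],"fingers": 60},{"xyz": [0,0,20],"rot": [0,0,0],"fingers": 60}])

```text
clock: 2.28
tool_pos: [0.4913, 0.2459, 0.1013]
ee_rot: [0.214, 0.977, 0.001, -0.0]
contact_force: [0.4, -0.2, 0.3]
opening: 0.635
grip_force: 0.0
```

```bash
python3 -c "
from h import *
move([.4945,.241,.04],1.125);print(bot.get_state()['tool_pos'])"
```

```text
xyz [-5.  -3.3 61.3] rot [ 0.0027 -0.001   0.0145] j7 0.765
[0.49131247 0.24587342 0.10131825]
```

move_arm(rows=[{"xyz": [-5,-3.3,10],"rot": [0,0,0.014],"fingers": 60},{"xyz": [-5,-3.3,25],"rot": [0,0,0.014],"fingers": 60},{"xyz": [-5,-3.3,40],"rot": [0,0,0.014],"fingers": 60},{"xyz": [-5,-3.3,52],"rot": [0,0,0.014],"fingers": 60},{"xyz": [-5,-3.3,61],"rot": [0,0,0.014],"fingers": 60}])

```text
clock: 2.7
tool_pos: [0.4941, 0.2408, 0.0385]
ee_rot: [0.221, 0.975, 0.001, -0.001]
contact_force: [0.3, 0.2, 0.2]
opening: 0.639
grip_force: 0.0
```

move_arm(rows=[{"xyz": [0,0,0],"rot": [0,0,0],"fingers": 40},{"xyz": [0,0,0],"rot": [0,0,0],"fingers": 30},{"xyz": [0,0,0],"rot": [0,0,0],"fingers": 5},{"xyz": [0,0,0],"rot": [0,0,0],"fingers": 5},{"xyz": [0,0,0],"rot": [0,0,0],"fingers": 5}], squeeze=30)

```text
clock: 3.12
tool_pos: [0.4944, 0.242, 0.0401]
ee_rot: [0.22, 0.975, 0.002, -0.0]
contact_force: [-0.3, -0.1, 0.3]
opening: 0.322
grip_force: 0.0
```

move_arm(rows=[{"xyz": [0,0,0],"rot": [0,0,0],"fingers": 5},{"xyz": [0,0,0],"rot": [0,0,0],"fingers": 5},{"xyz": [0,0,0],"rot": [0,0,0],"fingers": 5},{"xyz": [0,0,0],"rot": [0,0,0],"fingers": 5},{"xyz": [0,0,0],"rot": [0,0,0],"fingers": 5}], squeeze=30)

```text
clock: 3.53
tool_pos: [0.494, 0.2419, 0.0396]
ee_rot: [0.22, 0.975, 0.001, -0.001]
contact_force: [-0.6, 0.2, 3.3]
opening: 0.144
grip_force: 30.0
```

Scraper gripped at 30 N with a 13.5 mm opening. Next I lift it and align with the mould's +y edge.

move_arm(rows=[{"xyz": [0,0,-15],"rot": [0,0,0],"fingers": 5},{"xyz": [0,0,-30],"rot": [0,0,0],"fingers": 5},{"xyz": [0,0,-45],"rot": [0,0,0],"fingers": 5},{"xyz": [0,0,-55],"rot": [0,0,0],"fingers": 5},{"xyz": [0,0,-55],"rot": [0,0,0],"fingers": 5}], squeeze=30)

```text
clock: 3.95
tool_pos: [0.495, 0.2421, 0.0959]
ee_rot: [0.22, 0.975, 0.002, 0.0]
contact_force: [0.1, -0.5, -2.7]
opening: 0.148
grip_force: 30.0
```

```bash
python3 -c "
from h import *
move([.5846,.1397,.095],1.345)"
```

```text
xyz [-124.9  -54.     0.7] rot [ 0.0043  0.0005 -0.2181] j7 0.767
```

move_arm(rows=[{"xyz": [-25,-11,0],"rot": [0,0,-0.045],"fingers": 5},{"xyz": [-50,-22,0],"rot": [0,0,-0.09],"fingers": 5},{"xyz": [-75,-33,0],"rot": [0,0,-0.135],"fingers": 5},{"xyz": [-100,-44,0],"rot": [0,0,-0.18],"fingers": 5},{"xyz": [-124.9,-54,0],"rot": [0.004,0,-0.218],"fingers": 5}], squeeze=30)

```text
clock: 4.37
tool_pos: [0.5835, 0.1375, 0.0929]
ee_rot: [0.112, 0.994, -0.001, -0.002]
contact_force: [0.1, -0.2, -1.8]
opening: 0.143
grip_force: 30.0
```

move_arm(rows=[{"xyz": [0,0,0],"rot": [0,0,0],"fingers": 5},{"xyz": [0,0,0],"rot": [0,0,0],"fingers": 5},{"xyz": [0,0,0],"rot": [0,0,0],"fingers": 5},{"xyz": [0,0,0],"rot": [0,0,0],"fingers": 5},{"xyz": [0,0,0],"rot": [0,0,0],"fingers": 5}])

```text
clock: 4.78
tool_pos: [0.5824, 0.1407, 0.0937]
ee_rot: [0.112, 0.994, -0.001, -0.002]
contact_force: [0.2, -0.3, -2.3]
opening: 0.145
grip_force: 30.0
```

```bash
python3 -c "
from h import *
move([.5846,.1397,.0715],1.345)
snapshot and cv2.imwrite('pics/w3.png',snapshot('wrist'))"
```

```text
xyz [-2.4 -0.5 22.2] rot [-0.0016 -0.0032  0.0021] j7 1.117
```

View pics/w3.png

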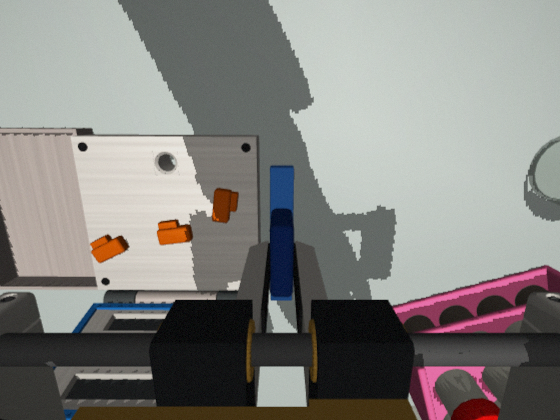

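The scraper stands off the mould's +y edge, parallel to it. Its foot covers rows 166-297, which spans all the chips at rows 188-262. Next I lower it and wipe.

move_arm(rows=[{"xyz": [-2,0,8],"rot": [0,0,0],"fingers": 5},{"xyz": [-2,0,16],"rot": [0,0,0],"fingers": 5},{"xyz": [-2,0,22],"rot": [0,0,0],"fingers": 5},{"xyz": [-2,0,22],"rot": [0,0,0],"fingers": 5},{"xyz": [-2,-10,22],"rot": [0,0,0],"fingers": 5}])

```text
clock: 5.25
tool_pos: [0.5829, 0.1313, 0.0712]
ee_rot: [0.111, 0.994, -0.0, -0.001]
contact_force: [-0.7, 0.4, -0.8]
opening: 0.146
grip_force: 30.0
```

move_arm(rows=[{"xyz": [0,-12,0],"rot": [0,0,0],"fingers": 5},{"xyz": [0,-24,0],"rot": [0,0,0],"fingers": 5},{"xyz": [0,-36,0],"rot": [0,0,0],"fingers": 5},{"xyz": [0,-48,0],"rot": [0,0,0],"fingers": 5},{"xyz": [0,-60,0],"rot": [0,0,0],"fingers": 5}])

```text
clock: 5.67
tool_pos: [0.5695, 0.0685, 0.0724]
ee_rot: [0.113, 0.994, -0.001, -0.001]
contact_force: [-0.5, 0.2, -1.0]
opening: 0.145
grip_force: 30.0
```

move_arm(rows=[{"xyz": [0,-12,0],"rot": [0,0,0],"fingers": 5},{"xyz": [0,-24,0],"rot": [0,0,0],"fingers": 5},{"xyz": [0,-36,0],"rot": [0,0,0],"fingers": 5},{"xyz": [0,-48,0],"rot": [0,0,0],"fingers": 5},{"xyz": [0,-60,0],"rot": [0,0,0],"fingers": 5}])

```text
clock: 6.08
tool_pos: [0.5561, 0.0109, 0.0723]
ee_rot: [0.113, 0.994, -0.001, -0.001]
contact_force: [1.2, 0.1, -1.3]
opening: 0.146
grip_force: 30.0
```

move_arm(rows=[{"xyz": [0,-12,0],"rot": [0,0,0],"fingers": 5},{"xyz": [0,-24,0],"rot": [0,0,0],"fingers": 5},{"xyz": [0,-36,0],"rot": [0,0,0],"fingers": 5},{"xyz": [0,-48,0],"rot": [0,0,0],"fingers": 5},{"xyz": [0,-60,0],"rot": [0,0,0],"fingers": 5}])

```text
clock: 6.5
tool_pos: [0.5426, -0.0477, 0.0724]
ee_rot: [0.113, 0.994, -0.001, -0.001]
contact_force: [-0.3, 0.5, -1.5]
opening: 0.147
grip_force: 30.0
```

```bash
python3 -c "
from h import *
print(bot.get_state()['tool_pos'])
cv2.imwrite('pics/w4.png',snapshot('wrist'))"
```

```text
[ 0.54262625 -0.04768134  0.07235582]
```

View pics/w4.png

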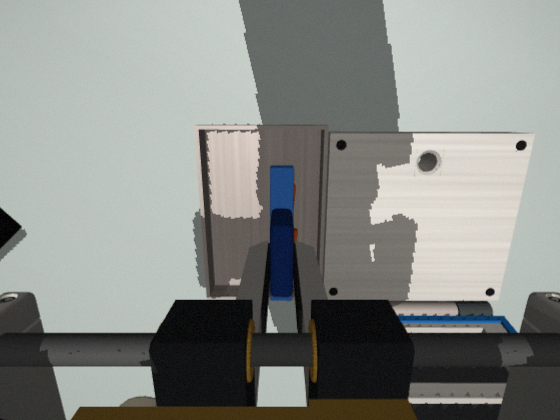

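The plate is clear and the lumps are under the scraper in the tray. I'll lift and carry the scraper to a free spot at about (0.42, -0.13), beyond the tray.

move_arm(rows=[{"xyz": [0,0,0],"rot": [0,0,0],"fingers": 5},{"xyz": [0,0,0],"rot": [0,0,0],"fingers": 5},{"xyz": [0,0,-10],"rot": [0,0,0],"fingers": 5},{"xyz": [0,0,-20],"rot": [0,0,0],"fingers": 5},{"xyz": [0,0,-20],"rot": [0,0,0],"fingers": 5}])

```text
clock: 6.97
tool_pos: [0.5448, -0.0457, 0.0947]
ee_rot: [0.112, 0.994, -0.0, 0.001]
contact_force: [-0.0, 0.2, -1.8]
opening: 0.145
grip_force: 30.0
```

```bash
python3 -c "
from h import *
move([.42,-.13,.095],1.345)"
```

```text
xyz [ 102.9 -110.    -0.5] rot [-0.0007  0.0021  0.0012] j7 1.395
```

move_arm(rows=[{"xyz": [20,-22,0],"rot": [0,0,0],"fingers": 5},{"xyz": [41,-44,0],"rot": [0,0,0],"fingers": 5},{"xyz": [62,-66,0],"rot": [0,0,0],"fingers": 5},{"xyz": [83,-88,0],"rot": [0,0,0],"fingers": 5},{"xyz": [103,-110,0],"rot": [0,0,0],"fingers": 5}])

```text
clock: 7.38
tool_pos: [0.4172, -0.1308, 0.0933]
ee_rot: [0.112, 0.994, -0.001, -0.0]
contact_force: [0.2, 0.2, -2.1]
opening: 0.147
grip_force: 30.0
```

move_arm(rows=[{"xyz": [0,0,8],"rot": [0,0,0],"fingers": 5},{"xyz": [0,0,18],"rot": [0,0,0],"fingers": 5},{"xyz": [0,0,28],"rot": [0,0,0],"fingers": 5},{"xyz": [0,0,38],"rot": [0,0,0],"fingers": 5},{"xyz": [0,0,46],"rot": [0,0,0],"fingers": 5}])

```text
clock: 7.8
tool_pos: [0.4189, -0.1303, 0.0465]
ee_rot: [0.112, 0.994, -0.001, -0.0]
contact_force: [0.5, -0.8, -2.3]
opening: 0.149
grip_force: 30.0
```

```bash
python3 -c "
from h import *
move([.42,-.13,.0397],1.345)
c=calibration('wrist');im=snapshot('wrist');cv2.imwrite('pics/w5.png',im)
for q in blobs(im,(3,120,60),(22,255,255),30): 
  X=p2w(c,q[0],.013)-np.array([.534,-.0595,0]); print(q[0],q[1],'tray x',X[0]*.9746-X[1]*.2241,'y',X[0]*.2241+X[1]*.9746)"
```

```text
xyz [-1.   0.6  6.8] rot [-0.0016 -0.0005  0.0007] j7 1.565
[418.46222222 323.22222222] 450 tray x -0.022133784521689463 y 0.012941125266370332
[249.20327869 350.78032787] 305 tray x 0.004272271202946452 y -0.12086194075728293
[313.36212625 351.43189369] 301 tray x 0.004757021314745568 y -0.06885978816039932
[418.56034483 369.28448276] 116 tray x 0.022227404474670313 y 0.018538879764495312
[430.49003984 397.1812749 ] 502 tray x 0.051312835232007734 y 0.03231597669229078
[260.39024868 411.65615821] 5107 tray x 0.06766143583550693 y -0.11289880646977209
```

```bash
python3 -c "
from h import *
for n in ('top','scene'):
  c=calibration(n);im=snapshot(n);cv2.imwrite('pics/%s1.png'%n,im)
  for q in blobs(im,(5,120,90),(22,255,255),6): 
    X=p2w(c,q[0],.01)-np.array([.534,-.0595,0]); print(n,q[0].round(),q[1],'tray x',X[0]*.9746-X[1]*.2241,'y',X[0]*.2241+X[1]*.9746)"
```

```text
top [316. 216.] 22 tray x 0.045830153078076696 y 0.028053779156190735
top [317. 235.] 112 tray x -0.00023889728892289913 y 0.014473136759507474
scene [240. 237.] 143 tray x -0.0018792620200812707 y 0.016618498438498098
scene [256. 244.] 68 tray x 0.03653891808090348 y 0.033608758614017846
```

All three lumps are inside the tray. I'll set the scraper down, release it and rise.

move_arm(rows=[{"xyz": [0,0,3],"rot": [0,0,0],"fingers": 5},{"xyz": [0,0,6],"rot": [0,0,0],"fingers": 5},{"xyz": [0,0,7],"rot": [0,0,0],"fingers": 5},{"xyz": [0,0,7],"rot": [0,0,0],"fingers": 5},{"xyz": [0,0,7],"rot": [0,0,0],"fingers": 5}])

```text
clock: 8.37
tool_pos: [0.4179, -0.1307, 0.0399]
ee_rot: [0.113, 0.994, -0.001, -0.001]
contact_force: [-0.1, 0.1, -2.5]
opening: 0.147
grip_force: 30.0
```

move_arm(rows=[{"xyz": [0,0,0],"rot": [0,0,0],"fingers": 20},{"xyz": [0,0,0],"rot": [0,0,0],"fingers": 30},{"xyz": [0,0,0],"rot": [0,0,0],"fingers": 40},{"xyz": [0,0,0],"rot": [0,0,0],"fingers": 50},{"xyz": [0,0,0],"rot": [0,0,0],"fingers": 50}])

```text
clock: 8.78
tool_pos: [0.4179, -0.1307, 0.0398]
ee_rot: [0.113, 0.994, -0.001, -0.001]
contact_force: [-0.1, 0.2, 0.2]
opening: 0.459
grip_force: 0.0
```

move_arm(rows=[{"xyz": [0,0,-25],"rot": [0,0,0],"fingers": 50},{"xyz": [0,0,-60],"rot": [0,0,0],"fingers": 50},{"xyz": [0,0,-100],"rot": [0,0,0],"fingers": 50},{"xyz": [0,0,-140],"rot": [0,0,0],"fingers": 50},{"xyz": [0,0,-180],"rot": [0,0,0],"fingers": 50}])

```text
clock: 9.2
tool_pos: [0.4175, -0.1302, 0.2217]
ee_rot: [0.113, 0.994, -0.001, -0.001]
contact_force: [1.5, -1.0, -0.5]
opening: 0.534
grip_force: 0.0
```

move_arm(rows=[{"xyz": [0,0,-10],"rot": [0,0,0],"fingers": 50},{"xyz": [0,0,-10],"rot": [0,0,0],"fingers": 50},{"xyz": [0,0,-10],"rot": [0,0,0],"fingers": 50},{"xyz": [0,0,-10],"rot": [0,0,0],"fingers": 50},{"xyz": [0,0,-10],"rot": [0,0,0],"fingers": 50}])

```text
clock: 9.62
tool_pos: [0.417, -0.1301, 0.2281]
ee_rot: [0.113, 0.994, -0.001, -0.003]
contact_force: [-0.6, -0.6, 0.3]
opening: 0.532
grip_force: 0.0
```

```bash
python3 -c "
from h import *
import pickle
c=calibration('wrist');im=snapshot('wrist');cv2.imwrite('pics/w6.png',im);pickle.dump(c,open('w6.pkl','wb'))
s=bot.get_state();print(s['tool_pos'],s['joint_pos'])
cv2.imwrite('pics/w6b.png',cv2.resize(im,(800,600),interpolation=cv2.INTER_CUBIC))"
```

```text
[ 0.41714142 -0.13011756  0.22818707] [ 0.24322855  0.30053334 -0.00860133  2.04675204  0.00608214  0.79980537
  1.57581661]
```

View pics/w6b.png

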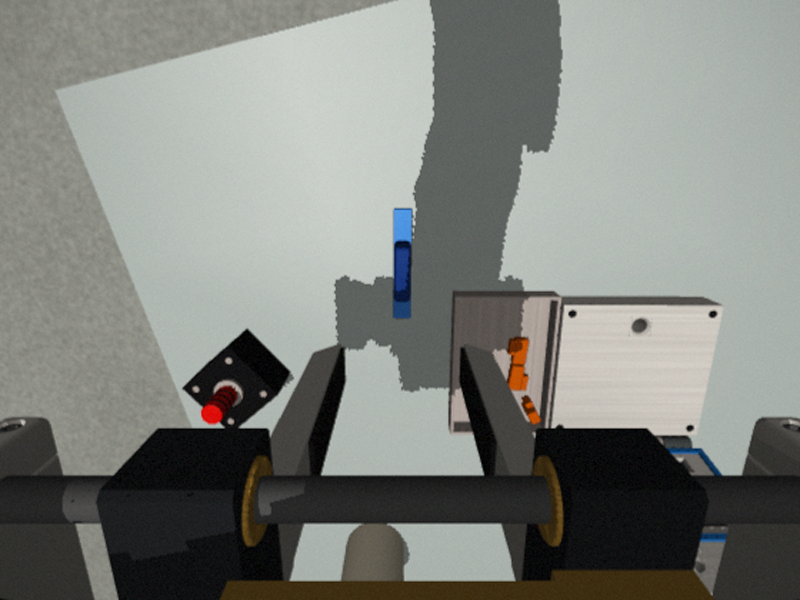

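The scraper stands on the bench at (402,263) and three lumps lie in the tray. The pin's red top is at (212,412), the holder screws centre on about (230,391), and the base hole is at (640,325). Now I'll refine the mould pose, the pin position and the leaf angle.

```bash
cat >> h.py <<'E'
import pickle
from scipy.optimize import least_squares
def handle(m,th):
    c,s=np.cos(m[2]),np.sin(m[2]); x=.072-.167*np.cos(th)+.0065*np.sin(th)
    return np.array([m[0]+c*x,m[1]+s*x,.0325+.167*np.sin(th)+.0065*np.cos(th)])
def mp(m,x,y):
    c,s=np.cos(m[2]),np.sin(m[2]); return np.array([m[0]+c*x-s*y,m[1]+s*x+c*y])
E
python3 - <<'E'
from h import *
g=lambda U,V:(.7*(U+.5)-.5,.7*(V+.5)-.5)
for f,P in (("w1.pkl",[(302,309),(438,310),(307,415),(428,416),(366,321)]),("w6.pkl",[(572,313),(713,314),(559,427),(690,428),(640,325)])):
    c=pickle.load(open(f,"rb")); W=np.array([p2w(c,g(*p),.03)[:2] for p in P])
    def r(q): # x,y,yaw,screw half spacings
        return np.ravel([mp(q,-q[3],-q[4])-W[0],mp(q,-q[3],q[4])-W[1],mp(q,q[3],-q[4])-W[2],mp(q,q[3],q[4])-W[3],mp(q,-.045,0)-W[4]])
    s=least_squares(r,[.56,.055,-.226,.057,.062]); print(f,s.x.round(4),"res mm",(s.fun*1000).round(1))
print("pin top",p2w(c,g(212,412),.088).round(4),"holder",p2w(c,g(230,391),.048).round(4), "scr",p2w(c,g(402,263),.03))
m=[.560,.055,-.226]
for n,uv in (("top",(289.4,170.2)),("scene",(309,182))):
    c=calibration(n)
    for th in np.arange(1.6,1.95,.05): print(n,th.round(2),(w2p(c,handle(m,th))-uv).round(1),handle(m,th).round(4))
im=cv2.imread("pics/top0.png")
c=calibration("top")
for h,z in (("hole",.03),("collar",.053),("top",.088)): print(h,w2p(c,[.487,-.304,z]))
E
```

```text
w1.pkl [ 0.5604  0.0552 -0.2391  0.0574  0.0637] res mm [-1.1 -0.2 -0.  -3.3 -1.  -0.3  1.2  2.   1.   1.8]
w6.pkl [ 0.5599  0.0541 -0.2293  0.057   0.0623] res mm [-0.1 -0.1 -0.4  0.2 -0.1 -0.1 -0.5 -0.2  1.1  0.3]
pin top [ 0.4858 -0.302   0.088 ] holder [ 0.488  -0.3033  0.048 ] scr [ 0.41308806 -0.1297411   0.03      ]
top 1.6 [-4.9 11.7] [0.6413 0.0363 0.1992]
top 1.65 [-4.   8.1] [0.6494 0.0345 0.1985]
top 1.7 [-3.2  4.5] [0.6574 0.0326 0.1973]
top 1.75 [-2.3  1. ] [0.6654 0.0308 0.1957]
top 1.8 [-1.4 -2.4] [0.6733 0.0289 0.1937]
top 1.85 [-0.6 -5.8] [0.6811 0.0272 0.1912]
top 1.9 [ 0.2 -9. ] [0.6888 0.0254 0.1884]
scene 1.6 [ -8.2 -11.6] [0.6413 0.0363 0.1992]
scene 1.65 [-5.6 -9.2] [0.6494 0.0345 0.1985]
scene 1.7 [-2.9 -6.6] [0.6574 0.0326 0.1973]
scene 1.75 [-0.2 -3.7] [0.6654 0.0308 0.1957]
scene 1.8 [ 2.5 -0.7] [0.6733 0.0289 0.1937]
scene 1.85 [5.2 2.5] [0.6811 0.0272 0.1912]
scene 1.9 [7.8 5.8] [0.6888 0.0254 0.1884]
hole [422.73113293 255.27500261]
collar [425.16066845 255.17713526]
top [429.02933604 255.02129631]
```

```bash
python3 -c "
from h import *
m=[.56,.0545,-.229]
print(handle(m,1.765)); move([.6677,.0298,.28],-.229)"
```

```text
[0.66771884 0.02939195 0.19510627]
xyz [-208.1  211.8  -53.3] rot [ 0.0029 -0.0057 -1.5675] j7 1.576
```

move_arm(rows=[{"xyz": [-5,5,-20],"rot": [0,0,0.12],"fingers": 60},{"xyz": [-20,20,-40],"rot": [0,0,0.24],"fingers": 60},{"xyz": [-40,40,-60],"rot": [0,0,0.36],"fingers": 60},{"xyz": [-60,60,-65],"rot": [0,0,0.48],"fingers": 60},{"xyz": [-80,80,-65],"rot": [0,0,0.6],"fingers": 60}])

```text
clock: 10.08
tool_pos: [0.5159, -0.0697, 0.2951]
ee_rot: [0.404, 0.915, -0.001, -0.0]
contact_force: [0.7, -0.5, -0.5]
opening: 0.637
grip_force: 0.0
```

move_arm(rows=[{"xyz": [0,0,0],"rot": [0,0,0.12],"fingers": 60},{"xyz": [0,0,0],"rot": [0,0,0.24],"fingers": 60},{"xyz": [0,0,0],"rot": [0,0,0.36],"fingers": 60},{"xyz": [0,0,0],"rot": [0,0,0.48],"fingers": 60},{"xyz": [0,0,0],"rot": [0,0,0.6],"fingers": 60}])

```text
clock: 10.5
tool_pos: [0.5137, -0.0701, 0.2928]
ee_rot: [0.656, 0.755, -0.002, -0.002]
contact_force: [-0.5, 0.5, 0.5]
opening: 0.638
grip_force: 0.0
```

```bash
python3 -c "
from h import *
print(bot.get_state()['tool_pos']);move([.6677,.0294,.275],-.229)"
```

```text
[ 0.51367913 -0.0701105   0.29282673]
xyz [ 77.2 166.4  16.8] rot [-0.0054  0.0017  0.3682] j7 0.317
```

move_arm(rows=[{"xyz": [15,33,0],"rot": [0,0,0.09],"fingers": 60},{"xyz": [30,66,0],"rot": [0,0,0.18],"fingers": 60},{"xyz": [46,99,0],"rot": [0,0,0.27],"fingers": 60},{"xyz": [62,133,0],"rot": [-0.003,0,0.34],"fingers": 60},{"xyz": [77.2,166.4,10],"rot": [-0.004,0.001,0.368],"fingers": 60}])

```text
clock: 10.92
tool_pos: [0.6697, 0.0317, 0.2837]
ee_rot: [0.782, 0.623, 0.001, 0.001]
contact_force: [0.8, 0.1, -0.5]
opening: 0.638
grip_force: 0.0
```

move_arm(rows=[{"xyz": [0,0,0],"rot": [0,0,0],"fingers": 60},{"xyz": [0,0,0],"rot": [0,0,0],"fingers": 60},{"xyz": [0,0,0],"rot": [0,0,0],"fingers": 60},{"xyz": [0,0,0],"rot": [0,0,0],"fingers": 60},{"xyz": [0,0,0],"rot": [0,0,0],"fingers": 60}])

```text
clock: 11.33
tool_pos: [0.6671, 0.0286, 0.2847]
ee_rot: [0.782, 0.623, 0.001, 0.001]
contact_force: [0.1, 0.4, 0.6]
opening: 0.64
grip_force: 0.0
```

```bash
python3 -c "
from h import *
move([.6677,.0294,.201],-.229)
c=calibration('wrist');im=snapshot('wrist');cv2.imwrite('pics/w7.png',im);pickle.dump(c,open('w7.pkl','wb'))
m=[.56,.0545,-.229]
for th in (1.65,1.7,1.765,1.8,1.85):print(th,w2p(c,handle(m,th)))
cv2.imwrite('pics/w7b.png',cv2.resize(im,(800,600),interpolation=cv2.INTER_CUBIC))"
```

```text
xyz [ 0.9  0.2 83.7] rot [0.0022 0.0004 0.0041] j7 -0.164
1.65 [258.65343287 213.09267277]
1.7 [268.09214342 212.72883898]
1.765 [280.12275276 212.05923203]
1.8 [286.44716378 211.61054506]
1.85 [295.2487759  210.86834293]
```

View pics/w7b.png

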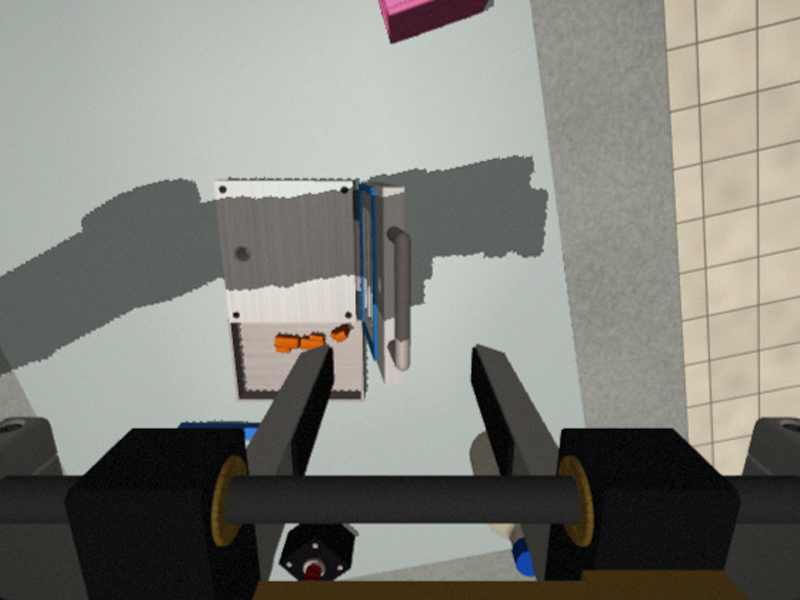

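The handle bar is centred at (402,300), which matches the predicted angle of about 1.765. I'll descend and pinch it.

move_arm(rows=[{"xyz": [1,0,20],"rot": [0,0,0],"fingers": 60},{"xyz": [1,0,40],"rot": [0,0,0],"fingers": 60},{"xyz": [1,0,60],"rot": [0,0,0],"fingers": 60},{"xyz": [1,0,75],"rot": [0,0,0],"fingers": 60},{"xyz": [1,0,84],"rot": [0,0,0],"fingers": 60}])

```text
clock: 11.8
tool_pos: [0.6669, 0.0305, 0.1988]
ee_rot: [0.782, 0.624, -0.0, 0.0]
contact_force: [-1.3, 0.4, 0.1]
opening: 0.641
grip_force: 0.0
```

move_arm(rows=[{"xyz": [0,0,0],"rot": [0,0,0],"fingers": 20},{"xyz": [0,0,0],"rot": [0,0,0],"fingers": 3},{"xyz": [0,0,0],"rot": [0,0,0],"fingers": 3},{"xyz": [0,0,0],"rot": [0,0,0],"fingers": 3},{"xyz": [0,0,0],"rot": [0,0,0],"fingers": 3}], squeeze=15)

```text
clock: 12.22
tool_pos: [0.6688, 0.031, 0.2011]
ee_rot: [0.781, 0.624, 0.001, 0.001]
contact_force: [-0.2, -0.2, 0.3]
opening: 0.318
grip_force: 0.0
```

move_arm(rows=[{"xyz": [0,0,0],"rot": [0,0,0],"fingers": 3},{"xyz": [0,0,0],"rot": [0,0,0],"fingers": 3},{"xyz": [0,0,0],"rot": [0,0,0],"fingers": 3},{"xyz": [0,0,0],"rot": [0,0,0],"fingers": 3},{"xyz": [0,0,0],"rot": [0,0,0],"fingers": 3}])

```text
clock: 12.63
tool_pos: [0.669, 0.031, 0.2009]
ee_rot: [0.781, 0.624, 0.001, 0.001]
contact_force: [-0.1, -0.0, 4.0]
opening: 0.035
grip_force: 3.2
```

```bash
python3 -c "
from h import *
s=bot.get_state(); print(s['tool_pos'],s['opening']*94,s['contact_force'])
m=[.56,.0545,-.229]; R0=Ro.from_quat(s['ee_rot']); h0=handle(m,1.765); p=0
for i,th in enumerate(np.linspace(1.765,0,26)[1:]):
  h=handle(m,th); d=R0.inv().apply(h-h0)*1000; 
  print(i//5,i%5,round(th,2),(d-p).round(1))
  if i%5==4:p=d
"
```

```text
[0.6689633  0.03103524 0.20085218] 3.3008551479868578 [-0.11265299 -0.04751138  4.01619699]
0 0 1.69 [  0.1 -11.6  -2.4]
0 1 1.62 [  0.1 -23.3  -3.9]
0 2 1.55 [  0.2 -35.   -4.6]
0 3 1.48 [  0.3 -46.8  -4.5]
0 4 1.41 [  0.4 -58.6  -3.5]
1 0 1.34 [  0.1 -11.7   1.8]
1 1 1.27 [  0.1 -23.2   4.4]
1 2 1.2 [  0.2 -34.5   7.8]
1 3 1.13 [  0.3 -45.5  12. ]
1 4 1.06 [  0.3 -56.2  16.9]
2 0 0.99 [  0.1 -10.3   5.7]
2 1 0.92 [  0.1 -20.2  12.1]
2 2 0.85 [  0.2 -29.6  19.2]
2 3 0.78 [  0.2 -38.5  27. ]
2 4 0.71 [  0.3 -46.9  35.3]
3 0 0.64 [ 0.  -7.7  8.9]
3 1 0.56 [  0.1 -14.8  18.4]
3 2 0.49 [  0.1 -21.2  28.3]
3 3 0.42 [  0.1 -26.9  38.6]
3 4 0.35 [  0.2 -31.8  49.3]
4 0 0.28 [ 0.  -4.2 11. ]
4 1 0.21 [ 0.  -7.5 22.3]
4 2 0.14 [  0.  -10.1  33.9]
4 3 0.07 [  0.1 -11.8  45.5]
4 4 0.0 [  0.1 -12.8  57.3]
```

The opening is only 3.3 mm, so the bar is not between the pads. I'll look from the other cameras.

```bash
python3 -c "
from h import *
a=snapshot('scene');cv2.imwrite('pics/s2.png',a)
b=a[100:270,200:400]
w=snapshot('wrist');cv2.imwrite('pics/w8.png',w)
t=snapshot('top');cv2.imwrite('pics/t2.png',t)
b=cv2.resize(b,(700,595),interpolation=cv2.INTER_CUBIC)
cv2.imwrite('pics/s2b.png',b)
"
```

```text
(no output)
```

View pics/s2b.png

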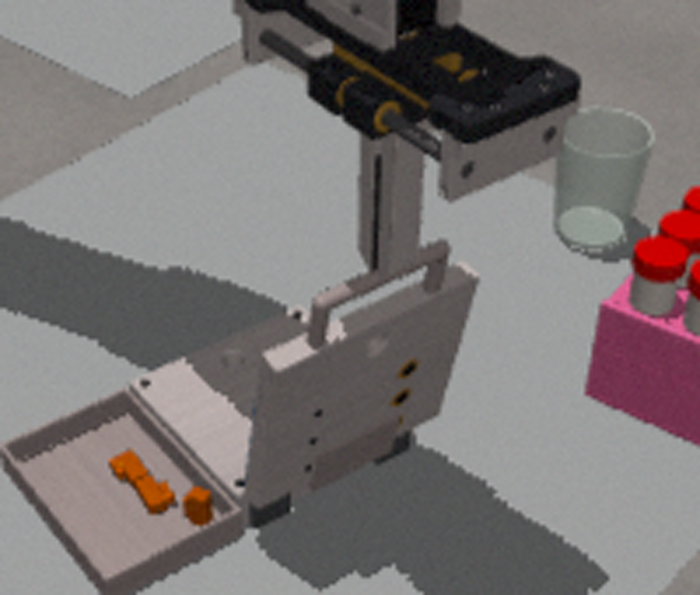

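The crop shows the fingers closed right at the bar near (385,265), and the leaf looks unmoved. I've now used all 10 views, so I'll carry on numerically: compare the leaf between the two scene pictures and project the fingertips and the bar.

```bash
python3 -c "
from h import *
a=cv2.imread('pics/scene0.png');b=cv2.imread('pics/s2.png');c=calibration('scene')
m=[.56,.0545,-.229]
def leafpt(th,r,y,h):
  x=.072-r*np.cos(th)+h*np.sin(th); q=mp(m,x,y); return np.array([q[0],q[1],.0325+r*np.sin(th)+h*np.cos(th)])
for nm,(r,y,h) in dict(cornerR=(.137,-.07,.0135),cornerL=(.137,.07,.0135),hole=(.117,0,.0135),bar_l=(.167,.035,.0065),bar_r=(.167,-.035,.0065)).items():
  u=w2p(c,leafpt(1.765,r,y,h)); du=w2p(c,leafpt(1.70,r,y,h))-u
  x,y_=int(u[0]),int(u[1]); t=a[y_-9:y_+10,x-9:x+10]; S=b[y_-25:y_+26,x-25:x+26]
  rr=cv2.matchTemplate(S,t,cv2.TM_CCOEFF_NORMED); _,v,_,l=cv2.minMaxLoc(rr)
  print(nm,u.round(1),'moved',l[0]-16,l[1]-16,round(v,2),'per -.065rad',du.round(1))
s=bot.get_state(); T=s['tool_pos']
for z in (.022,.003,-.03): print('finger',z,w2p(c,T-[0,0,z]).round(1))
h=handle(m,1.765); print('bar',w2p(c,h).round(1),'err tool-bar in mould x,y', (T-h)[:2]@[np.cos(-.229),np.sin(-.229)],(T-h)[:2]@[-np.sin(-.229),np.cos(-.229)])
g=b.max(2)
for y in range(166,200,1): print(y,b[y,300:322].mean(1).astype(int) if 0 else [int(v) for v in b[y,298:324].mean(1)])
"
```

```text
cornerR [278.9 206.8] moved 0 1 0.62 per -.065rad [-2.7 -3.4]
cornerL [337.1 179.4] moved -7 -13 0.87 per -.065rad [-2.8 -3.1]
hole [307.6 199.4] moved -16 9 0.85 per -.065rad [-2.3 -2.8]
bar_l [323.9 172.7] moved 1 -3 0.57 per -.065rad [-3.5 -3.6]
bar_r [294.1 186.2] moved 0 0 0.69 per -.065rad [-3.4 -3.8]
finger 0.022 [310.1 186.1]
finger 0.003 [310.4 178. ]
finger -0.03 [311.  163.2]
bar [309.3 179.3] err tool-bar in mould x,y 0.0007559978599533522 0.0018547581871721436
166 [158, 157, 159, 157, 121, 88, 85, 84, 56, 21, 77, 84, 86, 78, 90, 93, 93, 93, 93, 94, 92, 87, 152, 158, 156, 160]
167 [158, 159, 159, 157, 116, 86, 84, 86, 57, 14, 76, 83, 83, 75, 89, 93, 94, 91, 92, 93, 92, 104, 154, 161, 158, 155]
168 [159, 160, 157, 159, 118, 85, 82, 85, 53, 25, 77, 83, 82, 83, 91, 91, 92, 93, 95, 93, 91, 105, 153, 157, 157, 158]
169 [157, 157, 160, 160, 117, 89, 84, 86, 54, 21, 77, 83, 84, 89, 93, 91, 94, 93, 92, 90, 93, 106, 155, 157, 117, 123]
170 [157, 157, 157, 158, 111, 84, 84, 85, 57, 20, 78, 81, 85, 86, 91, 92, 92, 92, 91, 92, 91, 108, 115, 125, 87, 89]
171 [157, 158, 159, 160, 123, 
[... 2732 characters left out ...]
3, 86, 86, 88, 87, 85, 87]
194 [113, 104, 101, 104, 100, 95, 91, 87, 87, 85, 86, 87, 86, 85, 89, 90, 86, 83, 84, 87, 86, 88, 87, 87, 85, 87]
195 [172, 109, 104, 96, 91, 89, 87, 84, 84, 87, 89, 81, 79, 87, 88, 86, 91, 86, 86, 87, 87, 87, 87, 82, 85, 86]
196 [132, 99, 92, 87, 87, 85, 83, 87, 90, 94, 94, 85, 87, 91, 87, 88, 86, 84, 85, 88, 85, 88, 85, 86, 85, 84]
197 [94, 87, 84, 85, 84, 86, 91, 93, 105, 105, 98, 98, 100, 86, 90, 85, 85, 86, 87, 87, 88, 85, 84, 84, 87, 88]
198 [86, 84, 84, 85, 86, 83, 88, 99, 108, 107, 105, 107, 98, 89, 86, 87, 85, 90, 87, 83, 86, 85, 85, 89, 87, 84]
199 [84, 87, 86, 85, 87, 87, 87, 98, 102, 110, 106, 102, 89, 86, 86, 88, 85, 84, 84, 84, 87, 86, 86, 81, 83, 85]
```

```bash
python3 -c "
from h import *
s=bot.get_state();R=Ro.from_quat(s['ee_rot']);c=calibration('wrist')
for z in (.022,.003,-.02):
  print(z,[w2p(c,s['tool_pos']+R.apply([x,y,z])).round(0) for x in (0,.008,) for y in (-.03,.03,.0)])
print('opening mm',s['opening']*94)
w=cv2.imread('pics/w8.png').mean(2).astype(int)
for y in range(196,262,3): print(y,w[y,240:330:3])
"
```

```text
0.022 [array([236., 242.]), array([323., 242.]), array([280., 242.]), array([235., 231.]), array([324., 231.]), array([279., 231.])]
0.003 [array([232., 253.]), array([327., 253.]), array([279., 253.]), array([231., 242.]), array([328., 242.]), array([279., 242.])]
-0.02 [array([225., 271.]), array([333., 271.]), array([279., 271.]), array([225., 258.]), array([334., 258.]), array([279., 258.])]
opening mm 3.065205982563357
196 [ 72  77  62  83  65  60  63  72 105 108 105  66  80  89  87  80  69  98
  93  94  96  99  96  94  93 198  97 110  94  94]
199 [ 71  78  64  82  57  59  63  66 107 109 108  65  80  87  89  80  67  94
  92  96  98  94 132 199 197 195 193 197 194 196]
202 [ 72  81  64  71  52  57  64  70 108 110 111  60  82  88  86  77  67  94
  96  94  97  95 199 198 200 198 196 195 193 197]
205 [ 69  78  59  74  70  55  62  68 107 113 105  63  79  90  85  82  69  95
  97  98  96  95 177 198 195 199 196 194 195 194]
208 [ 67  78  58  77  68  56  66  66 106 106 109  64  81  92  85  80  71  94
  95  98  93  94 158 200 196 197 195 192 194 193]
211 [134 163  83  76  65  56  64  70 
[... 1421 characters left out ...]
 86   3  69  67
  69  98 185 195 195 194 192 192 191 190 188 187]
247 [197  57  98  92 144 106  72  66  67  67  70  71  48  58  86   9  66  66
  71  66  69  70 191 193 192 188 189 191 188 190]
250 [193 177  80  90  83 105  69  67  70  67  68  68  45  52  90  11  66  69
  69  68  67  68 193 192 192 191 189 188 188 190]
253 [171 172  70  85  88 107  67  68  67  67  67  71  32  55  86  10  67  68
  69  66  68  65 157 190 190 194 190 190 187 191]
256 [174 175 123  60  97 105  68  70  71  64  67  69  29  56  87  10  67  64
  72  69  67  66 112 191 190 191 191 189 192 186]
259 [178 173 150  44  87 100  65  67  67  70  67  65  19  55  85   8  65  65
  69  67  71  71  82 191 190 189 188 188 190 186]
```

Both cameras agree: the fingertips really stand only about 3 mm ahead of the TCP, so the pads closed on top of the bar. I'll open, go about 19 mm deeper and pinch again.

move_arm(rows=[{"xyz": [0,0,-5],"rot": [0,0,0],"fingers": 60},{"xyz": [0,0,-5],"rot": [0,0,0],"fingers": 60},{"xyz": [0,0,-5],"rot": [0,0,0],"fingers": 60},{"xyz": [0,0,-5],"rot": [0,0,0],"fingers": 60},{"xyz": [0,0,-5],"rot": [0,0,0],"fingers": 60}])

```text
clock: 13.2
tool_pos: [0.6678, 0.0312, 0.2045]
ee_rot: [0.781, 0.624, 0.0, 0.0]
contact_force: [0.6, -0.9, -0.2]
opening: 0.355
grip_force: 0.0
```

move_arm(rows=[{"xyz": [0,0,0],"rot": [0,0,0],"fingers": 60},{"xyz": [0,0,6],"rot": [0,0,0],"fingers": 60},{"xyz": [0,0,12],"rot": [0,0,0],"fingers": 60},{"xyz": [0,0,18],"rot": [0,0,0],"fingers": 60},{"xyz": [0,0,24],"rot": [0,0,0],"fingers": 60}])

```text
clock: 13.62
tool_pos: [0.6678, 0.0311, 0.1799]
ee_rot: [0.781, 0.624, 0.0, 0.001]
contact_force: [-0.4, 0.8, 0.2]
opening: 0.636
grip_force: 0.0
```

move_arm(rows=[{"xyz": [0,0,0],"rot": [0,0,0],"fingers": 30},{"xyz": [0,0,0],"rot": [0,0,0],"fingers": 20},{"xyz": [0,0,0],"rot": [0,0,0],"fingers": 5},{"xyz": [0,0,0],"rot": [0,0,0],"fingers": 5},{"xyz": [0,0,0],"rot": [0,0,0],"fingers": 5}], squeeze=15)

```text
clock: 14.03
tool_pos: [0.6684, 0.0311, 0.1814]
ee_rot: [0.781, 0.624, 0.001, 0.001]
contact_force: [-0.3, 0.4, -0.5]
opening: 0.32
grip_force: 0.0
```

move_arm(rows=[{"xyz": [0,0,0],"rot": [0,0,0],"fingers": 5},{"xyz": [0,0,0],"rot": [0,0,0],"fingers": 5},{"xyz": [0,0,0],"rot": [0,0,0],"fingers": 5},{"xyz": [0,0,0],"rot": [0,0,0],"fingers": 5},{"xyz": [0,0,0],"rot": [0,0,0],"fingers": 5}])

```text
clock: 14.45
tool_pos: [0.6683, 0.0311, 0.1811]
ee_rot: [0.781, 0.624, 0.001, 0.001]
contact_force: [-0.4, -0.3, 1.0]
opening: 0.097
grip_force: 15.0
```

Pinched with a 9 mm opening at 15 N. Now I swing the leaf along its arc.

move_arm(rows=[{"xyz": [0,-11.6,-2.4],"rot": [0,0,0],"fingers": 5},{"xyz": [0,-23.3,-3.9],"rot": [0,0,0],"fingers": 5},{"xyz": [0,-35,-4.6],"rot": [0,0,0],"fingers": 5},{"xyz": [0,-46.8,-4.5],"rot": [0,0,0],"fingers": 5},{"xyz": [0,-58.6,-3.5],"rot": [0,0,0],"fingers": 5}], squeeze=15)

```text
clock: 14.87
tool_pos: [0.6135, 0.0437, 0.1859]
ee_rot: [0.781, 0.624, 0.003, 0.003]
contact_force: [2.7, -1.2, 3.0]
opening: 0.1
grip_force: 15.0
```

move_arm(rows=[{"xyz": [0,-11.7,1.8],"rot": [0,0,0],"fingers": 5},{"xyz": [0,-23.2,4.4],"rot": [0,0,0],"fingers": 5},{"xyz": [0,-34.5,7.8],"rot": [0,0,0],"fingers": 5},{"xyz": [0,-45.5,12],"rot": [0,0,0],"fingers": 5},{"xyz": [0,-56.2,16.9],"rot": [0,0,0],"fingers": 5}])

```text
clock: 15.28
tool_pos: [0.5579, 0.0565, 0.1685]
ee_rot: [0.781, 0.624, 0.003, 0.002]
contact_force: [2.0, -0.2, 2.3]
opening: 0.1
grip_force: 15.0
```

```bash
python3 -c "
from h import *
m=[.56,.0545,-.229]
s=bot.get_state(); T=s['tool_pos']; print(T, handle(m,1.06)-[0,0,.014],s['opening']*94)"
```

```text
[0.55790122 0.05654815 0.16848134] [0.55613235 0.05540151 0.16736103] 9.419896564547956
```

The swing is tracking well, so I continue. The last call stops slightly past level so the leaf sits on its seal.

move_arm(rows=[{"xyz": [0,-10.3,5.7],"rot": [0,0,0],"fingers": 5},{"xyz": [0,-20.2,12.1],"rot": [0,0,0],"fingers": 5},{"xyz": [0,-29.6,19.2],"rot": [0,0,0],"fingers": 5},{"xyz": [0,-38.5,27],"rot": [0,0,0],"fingers": 5},{"xyz": [0,-46.9,35.3],"rot": [0,0,0],"fingers": 5}])

```text
clock: 15.7
tool_pos: [0.5117, 0.0671, 0.1325]
ee_rot: [0.781, 0.624, 0.002, 0.002]
contact_force: [1.0, 0.1, 0.9]
opening: 0.101
grip_force: 15.0
```

move_arm(rows=[{"xyz": [0,-7.7,8.9],"rot": [0,0,0],"fingers": 5},{"xyz": [0,-14.8,18.4],"rot": [0,0,0],"fingers": 5},{"xyz": [0,-21.2,28.3],"rot": [0,0,0],"fingers": 5},{"xyz": [0,-26.9,38.6],"rot": [0,0,0],"fingers": 5},{"xyz": [0,-31.8,49.3],"rot": [0,0,0],"fingers": 5}])

```text
clock: 16.12
tool_pos: [0.4804, 0.0743, 0.0828]
ee_rot: [0.781, 0.624, 0.002, 0.001]
contact_force: [1.2, 0.5, 1.4]
opening: 0.1
grip_force: 15.0
```

move_arm(rows=[{"xyz": [0,-4.2,11],"rot": [0,0,0],"fingers": 5},{"xyz": [0,-7.5,22.3],"rot": [0,0,0],"fingers": 5},{"xyz": [0,-10.1,33.9],"rot": [0,0,0],"fingers": 5},{"xyz": [0,-11.8,45.5],"rot": [0,0,0],"fingers": 5},{"xyz": [0,-12.8,54],"rot": [0,0,0],"fingers": 5}])

```text
clock: 16.53
tool_pos: [0.4672, 0.0771, 0.028]
ee_rot: [0.781, 0.624, 0.001, 0.001]
contact_force: [-1.1, 1.4, 0.5]
opening: 0.099
grip_force: 15.0
```

```bash
python3 -c "
from h import *
m=[.56,.0545,-.229]
s=bot.get_state(); print(s['tool_pos'], handle(m,0)-[0,0,.014],s['contact_force'])"
```

```text
[0.46721413 0.07710959 0.02804696] [0.46748008 0.07606536 0.025     ] [-1.08651869  1.35169651  0.50223688]
```

move_arm(rows=[{"xyz": [0,0,2],"rot": [0,0,0],"fingers": 5},{"xyz": [0,0,3],"rot": [0,0,0],"fingers": 5},{"xyz": [0,0,4.5],"rot": [0,0,0],"fingers": 5},{"xyz": [0,0,4.5],"rot": [0,0,0],"fingers": 5},{"xyz": [0,0,4.5],"rot": [0,0,0],"fingers": 5}])

```text
clock: 16.95
tool_pos: [0.4669, 0.0769, 0.0244]
ee_rot: [0.781, 0.624, 0.0, 0.0]
contact_force: [-1.8, 1.6, 0.6]
opening: 0.096
grip_force: 15.0
```

move_arm(rows=[{"xyz": [0,0,1],"rot": [0,0,0],"fingers": 5},{"xyz": [0,0,2],"rot": [0,0,0],"fingers": 5},{"xyz": [0,0,3],"rot": [0,0,0],"fingers": 5},{"xyz": [0,0,3],"rot": [0,0,0],"fingers": 5},{"xyz": [0,0,3],"rot": [0,0,0],"fingers": 5}])

```text
clock: 17.37
tool_pos: [0.4667, 0.0767, 0.021]
ee_rot: [0.781, 0.624, 0.0, 0.0]
contact_force: [-3.6, 2.5, 1.6]
opening: 0.096
grip_force: 15.0
```

move_arm(rows=[{"xyz": [0,0,0],"rot": [0,0,0],"fingers": 20},{"xyz": [0,0,0],"rot": [0,0,0],"fingers": 30},{"xyz": [0,0,0],"rot": [0,0,0],"fingers": 40},{"xyz": [0,0,0],"rot": [0,0,0],"fingers": 40},{"xyz": [0,0,0],"rot": [0,0,0],"fingers": 40}])

```text
clock: 17.78
tool_pos: [0.4652, 0.0766, 0.0209]
ee_rot: [0.781, 0.624, -0.001, -0.0]
contact_force: [-5.3, 1.6, 1.4]
opening: 0.409
grip_force: 2.2
```

move_arm(rows=[{"xyz": [0,0,-30],"rot": [0,0,0],"fingers": 40},{"xyz": [0,0,-65],"rot": [0,0,0],"fingers": 40},{"xyz": [0,0,-100],"rot": [0,0,0],"fingers": 40},{"xyz": [0,0,-140],"rot": [0,0,0],"fingers": 40},{"xyz": [0,0,-170],"rot": [0,0,0],"fingers": 40}])

```text
clock: 18.2
tool_pos: [0.468, 0.0764, 0.194]
ee_rot: [0.782, 0.624, 0.002, 0.002]
contact_force: [0.6, 0.3, -1.3]
opening: 0.424
grip_force: 0.0
```

move_arm(rows=[{"xyz": [0,-30,0],"rot": [0,0,-0.12],"fingers": 60},{"xyz": [10,-30,0],"rot": [0,0,-0.24],"fingers": 60},{"xyz": [10,-30,0],"rot": [0,0,-0.24],"fingers": 60},{"xyz": [10,-30,0],"rot": [0,0,-0.24],"fingers": 60},{"xyz": [10,-30,0],"rot": [0,0,-0.24],"fingers": 60}])

```text
clock: 18.62
tool_pos: [0.4407, 0.0925, 0.1909]
ee_rot: [0.702, 0.712, 0.001, 0.001]
contact_force: [-0.6, 0.2, -0.0]
opening: 0.636
grip_force: 0.0
```

```bash
cat > hole.py <<'E'
from h import *
s=bot.get_state();c=calibration('wrist');im=snapshot('wrist');cv2.imwrite('pics/w9.png',im);pickle.dump(c,open('w9.pkl','wb'))
m=[.56,.0545,-.229]
q=mp(m,-.045,0); u=w2p(c,[*q,.046]); print('tool',s['tool_pos'],'pred hole',q,u)
x,y=u.astype(int); g=cv2.cvtColor(im,cv2.COLOR_BGR2GRAY)[max(0,y-30):y+30,max(0,x-30):x+30]
C=cv2.HoughCircles(cv2.resize(cv2.GaussianBlur(g,(3,3),0),None,fx=4,fy=4,interpolation=cv2.INTER_CUBIC),cv2.HOUGH_GRADIENT,1,20,param1=80,param2=15,minRadius=12,maxRadius=45)
for a in (C[0][:4] if C is not None else []):
  px=((a[0]+.5)/4-.5+max(0,x-30),(a[1]+.5)/4-.5+max(0,y-30)); print('circle',np.round(px,1),a[2]/4,p2w(c,px,.046).round(4))
print(g[::3,::3])
E
python3 hole.py
```

```text
tool [0.44068146 0.09254977 0.19092112] pred hole [0.51617478 0.06471517] [348.77196279 223.02063125]
circle [348.2 222.2] 6.75 [0.5155 0.0656 0.046 ]
circle [335.  245.8] 5.05 [0.5028 0.0378 0.046 ]
circle [333.2 228.2] 4.275 [0.4996 0.0585 0.046 ]
[[ 95  98  96  94  71  57  77  64 111 110 109 113 107 111 105 114 108 108
  107 103]
 [ 96  96  99  91  59  54  61  89 109 108 111 114 109 107 108 111 106 105
  111 108]
 [ 96  94  95  95  51  61  54 107 108 109 112 112 107 109 110 108 109 109
  107 106]
 [ 96  96  96  85  54  78  64 111 111 109 113 105 109 110 114 107 107 107
  106 109]
 [ 95  95  94  56  58  80  78 109 110 110 114 106 112 111 110 112 106 109
  106 105]
 [ 92  92  91  55  54  53 107 109 107 111 112 106 108 109 107 109 109 106
  105 104]
 [152 184 170  51  69  59 111 108 109 112 108 108 109 111 102 107 107 106
  106 106]
 [186 185  91  56  81  76 110 109 107 120 109 108 108 111 109 106 110 105
  107 112]
 [189 189  70  61  60 103 110 108 108 109  89  89 102 107 110 109 108 111
  109 111]
 [184 178  65  83  59 112 108 108 108  72  72 113  69 100 109 110 105 106
  157 154]
 [186 123  68 131  68 106 108 106 115  68  92  91  73 183 201 203 199 201
  211 199]
 [186  69  66  76 158 204 203 207 152  76  73  67 118 190 206 202 200 203
  208 202]
 [181  70  89  66 208 204 204 209 199 151 106 142 178 203 202 198 201 206
  203 203]
 [141  69  78  88 207 205 202 209 201 203 194 202 202 199 203 200 203 205
  202 203]
 [ 61  64  92 158 204 202 206 209 201 207 200 199 202 208 201 202 205 208
  200 199]
 [ 52  67  70 204 204 201 204 204 202 202 206 198 203 203 197 198 206 204
  201 201]
 [ 54  85  75 205 203 106 149 192 205 200 203 201 200 201 198 205 207 201
  203 203]
 [ 58  84 127 203 115  30  64  65  68 145 194 204 205 196 198 206 209 202
  202 201]
 [101  81 209 203  84  16  68  67  66  68  70  67 203 195 200 208 201 203
  200 202]
 [160 144 204 203  40  11  48  67  67  66  68  68 105 198 204 208 201 197
  201 195]]
```

The leaf is shut: its hole was found at (0.5155, 0.0656), within 1 mm of the prediction. Next I go to the pin.

```bash
python3 -c "
from h import *
move([.487,-.3025,.19],0)"
```

```text
xyz [-395.5   41.1    1.3] rot [0.0021 0.0012 0.0136] j7 -0.104
```

move_arm(rows=[{"xyz": [-38,4,0],"rot": [0,0,0],"fingers": 60},{"xyz": [-76,8,0],"rot": [0,0,0],"fingers": 60},{"xyz": [-114,12,0],"rot": [0,0,0],"fingers": 60},{"xyz": [-152,16,0],"rot": [0,0,0],"fingers": 60},{"xyz": [-190,20,0],"rot": [0,0,0],"fingers": 60}])

```text
clock: 19.08
tool_pos: [0.4632, -0.0991, 0.1907]
ee_rot: [0.702, 0.712, 0.0, 0.001]
contact_force: [1.1, -0.3, -0.6]
opening: 0.637
grip_force: 0.0
```

move_arm(rows=[{"xyz": [-40,4,0],"rot": [0,0,0],"fingers": 60},{"xyz": [-80,8,0],"rot": [0,0,0],"fingers": 60},{"xyz": [-120,12,0],"rot": [0,0,0],"fingers": 60},{"xyz": [-160,17,0],"rot": [0,0,0],"fingers": 60},{"xyz": [-190,21,0],"rot": [0,0,0.014],"fingers": 60}])

```text
clock: 19.5
tool_pos: [0.4867, -0.2912, 0.1908]
ee_rot: [0.708, 0.706, -0.0, 0.001]
contact_force: [0.4, -0.2, 1.2]
opening: 0.638
grip_force: 0.0
```

move_arm(rows=[{"xyz": [-8,0,0],"rot": [0,0,0],"fingers": 60},{"xyz": [-15,0,0],"rot": [0,0,0],"fingers": 60},{"xyz": [-15,0,0],"rot": [0,0,0],"fingers": 60},{"xyz": [-15,0,0],"rot": [0,0,0],"fingers": 60},{"xyz": [-15,0,0],"rot": [0,0,0],"fingers": 60}])

```text
clock: 19.92
tool_pos: [0.4876, -0.2991, 0.1911]
ee_rot: [0.705, 0.709, 0.001, 0.0]
contact_force: [-0.8, 0.7, 0.2]
opening: 0.638
grip_force: 0.0
```

```bash
python3 -c "
from h import *
s=bot.get_state();c=calibration('wrist');im=snapshot('wrist');cv2.imwrite('pics/w10.png',im);pickle.dump(c,open('w10.pkl','wb'))
print(s['tool_pos'])
R=Ro.from_quat(s['ee_rot'])
h=cv2.cvtColor(im,cv2.COLOR_BGR2HSV); mk=cv2.inRange(h,(0,130,40),(8,255,255))|cv2.inRange(h,(172,130,40),(180,255,255))
n,l,st,ce=cv2.connectedComponentsWithStats(mk)
for i in range(1,n):
  if st[i][4]>30: print('red',st[i],ce[i])
br=cv2.inRange(h,(0,130,190),(8,255,255))|cv2.inRange(h,(172,130,190),(180,255,255))
n,l,st,ce=cv2.connectedComponentsWithStats(br)
for i in range(1,n):
  if st[i][4]>20: print('bright',st[i],ce[i],p2w(c,ce[i],.088))
for X in ((.487,-.3025,.088),(.487,-.3025,.053),(.496,-.3025,.088),(.487,-.2935,.088)): print(X,w2p(c,X))
u=w2p(c,(.487,-.3025,.088)).astype(int); print(h[u[1]-24:u[1]+40:4,u[0]-28:u[0]+30:3,2]); print(mk[u[1]-24:u[1]+40:4,u[0]-28:u[0]+30:3]//255)
"
```

```text
[ 0.48761613 -0.29910275  0.19110946]
red [271 196  19  27 382] [279.92670157 209.89267016]
(0.487, -0.3025, 0.088) [279.17552773 212.08321028]
(0.487, -0.3025, 0.053) [279.32404887 202.38381093]
(0.496, -0.3025, 0.088) [288.78050619 212.1269029 ]
(0.487, -0.2935, 0.088) [279.20923487 202.80819318]
[[ 16  10   7  11  14   8  13  10   9  13  10  15  11  12  11  16  15  13
   20  98]
 [ 41  73  14  10  12   3  10   8  59  77  85  61  22  12   7   9   8  17
    8  57]
 [ 47  78   9   9   8  16  20  94  96  89  81  89  95  52  11  15   8  11
   16  13]
 [ 12  15  12  12  13  12  75  90  44  42  52  51  54  94  13  13  15  10
    9   9]
 [ 14  19   7   3  15  15  91  21  60  87  95  71  42  92  14  17   9  12
   11  11]
 [177   8  14  15   8  10  54  74 125 127 124 130 107  86  14  12   8  12
   33  50]
 [196  82  10  10   6   9  10 122 124 124 121 126 124   6   5  10   5   9
   78  80]
 [198 197  11  13  14  10   8 110 123 122 123 125 122   6  12  16  18   6
    8  18]
 [194 195 191   8  28  27  14  15  97 123 126 115  11  25  26  30  27  24
  131 197]
 [194 195 196 178  29  26  27  28  
[... 549 characters left out ...]
  192 189]]
[[0 0 0 0 0 0 0 0 0 0 0 0 0 0 0 0 0 0 0 0]
 [0 0 0 0 0 0 0 0 0 0 0 0 0 0 0 0 0 0 0 0]
 [0 0 0 0 0 0 0 0 0 0 1 0 0 0 0 0 0 0 0 0]
 [0 0 0 0 0 0 0 0 1 1 1 1 1 0 0 0 0 0 0 0]
 [0 0 0 0 0 0 0 0 1 1 1 1 1 0 0 0 0 0 0 0]
 [0 0 0 0 0 0 0 1 1 1 1 1 1 0 0 0 0 0 0 0]
 [0 0 0 0 0 0 0 1 1 1 1 1 1 0 0 0 0 0 0 0]
 [0 0 0 0 0 0 0 1 1 1 1 1 1 0 0 0 0 0 0 0]
 [0 0 0 0 0 0 0 0 1 1 1 1 0 0 0 0 0 0 0 0]
 [0 0 0 0 0 0 0 0 0 0 0 0 0 0 0 0 0 0 0 0]
 [0 0 0 0 0 0 0 0 0 0 0 0 0 0 0 0 0 0 0 0]
 [0 0 0 0 0 0 0 0 0 0 0 0 0 0 0 0 0 0 0 0]
 [0 0 0 0 0 0 0 0 0 0 0 0 0 0 0 0 0 0 0 0]
 [0 0 0 0 0 0 0 0 0 0 0 0 0 0 0 0 0 0 0 0]
 [0 0 0 0 0 0 0 0 0 0 0 0 0 0 0 0 0 0 0 0]
 [0 0 0 0 0 0 0 0 0 0 0 0 0 0 0 0 0 0 0 0]]
```

The pin is at (0.4878, -0.3033). I'll descend and grip it.

move_arm(rows=[{"xyz": [-4.2,0,25],"rot": [0,0,0],"fingers": 60},{"xyz": [-4.2,0,55],"rot": [0,0,0],"fingers": 60},{"xyz": [-4.2,0,85],"rot": [0,0,0],"fingers": 60},{"xyz": [-4.2,0,110],"rot": [0,0,0],"fingers": 60},{"xyz": [-4.2,0,124],"rot": [0,0,0],"fingers": 60}])

```text
clock: 20.38
tool_pos: [0.4867, -0.3028, 0.0648]
ee_rot: [0.705, 0.709, 0.0, -0.001]
contact_force: [0.6, 0.5, -0.1]
opening: 0.643
grip_force: 0.0
```

move_arm(rows=[{"xyz": [0,0,0],"rot": [0,0,0],"fingers": 40},{"xyz": [0,0,0],"rot": [0,0,0],"fingers": 25},{"xyz": [0,0,0],"rot": [0,0,0],"fingers": 10},{"xyz": [0,0,0],"rot": [0,0,0],"fingers": 10},{"xyz": [0,0,0],"rot": [0,0,0],"fingers": 10}], squeeze=40)

```text
clock: 20.8
tool_pos: [0.4885, -0.3057, 0.0687]
ee_rot: [0.706, 0.708, 0.001, 0.002]
contact_force: [0.9, -0.6, -0.1]
opening: 0.32
grip_force: 0.0
```

move_arm(rows=[{"xyz": [0,0,0],"rot": [0,0,0],"fingers": 10},{"xyz": [0,0,0],"rot": [0,0,0],"fingers": 10},{"xyz": [0,0,0],"rot": [0,0,0],"fingers": 10},{"xyz": [0,0,0],"rot": [0,0,0],"fingers": 10},{"xyz": [0,0,0],"rot": [0,0,0],"fingers": 10}])

```text
clock: 21.22
tool_pos: [0.4879, -0.3056, 0.068]
ee_rot: [0.706, 0.708, 0.001, 0.001]
contact_force: [-0.4, 0.6, 6.5]
opening: 0.181
grip_force: 40.0
```

move_arm(rows=[{"xyz": [0,0,-12],"rot": [0,0,0],"fingers": 10},{"xyz": [0,0,-28],"rot": [0,0,0],"fingers": 10},{"xyz": [0,0,-45],"rot": [0,0,0],"fingers": 10},{"xyz": [0,0,-58],"rot": [0,0,0],"fingers": 10},{"xyz": [0,0,-65],"rot": [0,0,0],"fingers": 10}])

```text
clock: 21.63
tool_pos: [0.4882, -0.3059, 0.1344]
ee_rot: [0.706, 0.708, 0.001, 0.002]
contact_force: [0.7, -0.9, 0.3]
opening: 0.177
grip_force: 40.0
```

```bash
python3 -c "
from h import *
move([.5157,.0629,.132],.0)
s=bot.get_state();print(s['tool_pos'],s['opening']*94,s['contact_force'])
"
```

```text
xyz [368.7  28.6   1.8] rot [0.0039 0.0018 0.0029] j7 0.709
[ 0.48818973 -0.30591267  0.13436596] 16.64246773228522 [ 0.65612308 -0.89251376  0.31703291]
```

move_arm(rows=[{"xyz": [36,3,0],"rot": [0,0,0],"fingers": 10},{"xyz": [72,6,0],"rot": [0,0,0],"fingers": 10},{"xyz": [108,9,0],"rot": [0,0,0],"fingers": 10},{"xyz": [144,12,0],"rot": [0,0,0],"fingers": 10},{"xyz": [180,14,0],"rot": [0.004,0.002,0.003],"fingers": 10}])

```text
clock: 22.05
tool_pos: [0.5007, -0.1236, 0.1324]
ee_rot: [0.707, 0.707, -0.0, -0.001]
contact_force: [0.4, 0.3, -1.2]
opening: 0.183
grip_force: 40.0
```

move_arm(rows=[{"xyz": [38,3,0],"rot": [0,0,0],"fingers": 10},{"xyz": [76,6,0],"rot": [0,0,0],"fingers": 10},{"xyz": [114,9,0],"rot": [0,0,0],"fingers": 10},{"xyz": [152,12,0],"rot": [0,0,0],"fingers": 10},{"xyz": [188,14.6,0],"rot": [0,0,0],"fingers": 10}])

```text
clock: 22.47
tool_pos: [0.5153, 0.065, 0.1326]
ee_rot: [0.707, 0.707, -0.0, -0.002]
contact_force: [0.7, 0.4, -1.3]
opening: 0.184
grip_force: 40.0
```

move_arm(rows=[{"xyz": [0,0,0],"rot": [0,0,0],"fingers": 10},{"xyz": [0,0,0],"rot": [0,0,0],"fingers": 10},{"xyz": [0,0,0],"rot": [0,0,0],"fingers": 10},{"xyz": [0,0,0],"rot": [0,0,0],"fingers": 10},{"xyz": [0,0,0],"rot": [0,0,0],"fingers": 10}])

```text
clock: 22.88
tool_pos: [0.5156, 0.0608, 0.1326]
ee_rot: [0.708, 0.706, -0.001, -0.001]
contact_force: [-0.8, -0.7, -1.7]
opening: 0.185
grip_force: 40.0
```

```bash
python3 -c "
from h import *
s=bot.get_state();c=calibration('wrist');im=snapshot('wrist');cv2.imwrite('pics/w11.png',im);pickle.dump(c,open('w11.pkl','wb'))
print(s['tool_pos']); move([.5157,.0629,.132],.0)
R=Ro.from_quat(s['ee_rot']);T=s['tool_pos']
for x in (-.002,0,.002,.004): print('tip front at tool x',x,w2p(c,T+R.apply([x+.006,0,.060])),'collar front',w2p(c,T+R.apply([x+.013,0,.018])))
print('hole',w2p(c,[.5157,.0652,.046]))
h=cv2.cvtColor(im,cv2.COLOR_BGR2HSV)
u=w2p(c,T+R.apply([0,0,.06])).astype(int);print(u)
y0=u[1]-40
print(im.mean(2).astype(int)[y0:y0+90:2,u[0]-22:u[0]+24:2])
"
```

```text
[0.51555167 0.0608233  0.13260754]
xyz [1.9 0.1 0.6] rot [-0.0022 -0.001  -0.0029] j7 0.077
tip front at tool x -0.002 [279.83315607 218.78052182] collar front [279.58391008 228.42448417]
tip front at tool x 0 [279.83079015 216.39212479] collar front [279.5803848 225.574885 ]
tip front at tool x 0.002 [279.82841353 213.99293464] collar front [279.57684033 222.70977364]
tip front at tool x 0.004 [279.82602615 211.58287805] collar front [279.57327651 219.82902307]
hole [280.32338769 209.04244941]
[279 223]
[[102 106  99 ... 116 119 115]
 [103 107 102 ... 116 116 116]
 [105 101 104 ... 118 118 116]
 ...
 [ 70  70  62 ...  16   8  42]
 [ 71  73  58 ...  10  12  36]
 [ 70  71  55 ...   6   9  29]]
```

```bash
python3 -c "
from h import *
import sys; np.set_printoptions(threshold=sys.maxsize,linewidth=250)
im=cv2.imread('pics/w11.png')
g=im.mean(2).astype(int)
for y in range(190,250): print(y,g[y,258:304:2], im[y,280])
"
```

```text
190 [100 105 108 120 118 119 117 118 119 121 118 114 112 117 117 118 117 119 115 117 115 119 116] [111 114 118]
191 [103 101 111 118 118 119 117 116 123 121 115 115 112 117 115 116 120 118 113 118 118 122 116] [112 115 119]
192 [104 105 114 118 117 117 115 118 120 123 118 112 115 118 117 120 120 117 117 116 116 116 115] [107 113 118]
193 [104 105 115 117 119 117 120 115 121 117 119 116 118 118 117 117 118 119 115 117 115 115 116] [112 117 120]
194 [104  99 119 117 117 116 116 120 124 119 119 115 115 116 118 115 119 114 119 116 115 118 118] [110 116 119]
195 [103 107 118 113 120 120 116 119 124 124 113 110 115 116 119 113 119 114 118 116 119 118 117] [106 111 115]
196 [101 102 121 121 117 115 116 117 118 118 116 113 116 119 117 116 115 114 119 117 119 117 117] [108 116 117]
197 [106 109 120 118 118 119 113 120 117 118 118 112 115 118 115 116 116 116 114 115 115 117 113] [107 114 115]
198 [104 106 117 116 118 114 117 122 120 119 116 112 116 116 117 119 117 115 120 117 120 116 118] [108 113 117]
199 [105 104 119 117 120 113 115 119 124 116 114 116 114 116 111 117 118 118 118 114 118 117
[... 4629 characters left out ...]
15  72  69  77  56  25  23  14  15  24  24  31  18  17  13  23  20  43  75  72  66  82] [ 4  7 62]
243 [91 75 73 62 35 27 26 12 21 36 29 32 31 35 20 18 20 23 35 37 60 73 70] [ 6  7 84]
244 [73 73 67 65  8 13 20 18 29 27 29 28 25 30 33 32 18 13 33 14 43 71 71] [ 2  8 75]
245 [75 70 70 62 13 17 12 29 33 24 22 22 20 29 27 29 27 12 28  7 43 71 70] [ 9  9 49]
246 [76 74 72 62  9 16 12 30 21 14  9  9 19  7 10 24 31 15 19 11 38 72 72] [ 3  8 17]
247 [72 73 74 58  7 14 24 31 17 13 23 27 26 20 13  9 27 26 13 10 33 73 77] [11 13 58]
248 [69 73 69 59  5 20 28 15 22 26 25 30 34 30 23 12 17 24 20  5 31 71 71] [ 3  5 83]
249 [74 72 76 48  9 19 18 18 30 32 30 28 28 29 28 29 21 16 24 10 23 74 71] [ 4  1 79]
```

In this picture the leaf hole is centred at about (281, 208.5). The pin shank column is 281 and the collar front edge is at row 224.5, so I need about +3.5 mm in tool x. I'll shift, descend to just above the hole and check again.

move_arm(rows=[{"xyz": [3.5,0,0],"rot": [0,0,0],"fingers": 10},{"xyz": [3.5,0,8],"rot": [0,0,0],"fingers": 10},{"xyz": [3.5,0,16],"rot": [0,0,0],"fingers": 10},{"xyz": [3.5,0,22],"rot": [0,0,0],"fingers": 10},{"xyz": [3.5,0,22],"rot": [0,0,0],"fingers": 10}])

```text
clock: 23.35
tool_pos: [0.5142, 0.066, 0.1088]
ee_rot: [0.707, 0.707, -0.002, -0.002]
contact_force: [-0.6, -0.7, -0.9]
opening: 0.181
grip_force: 40.0
```

```bash
python3 -c "
from h import *
import sys; np.set_printoptions(threshold=sys.maxsize,linewidth=250)
s=bot.get_state();c=calibration('wrist');im=snapshot('wrist');cv2.imwrite('pics/w12.png',im)
T=s['tool_pos'];R=Ro.from_quat(s['ee_rot']);print(T,s['contact_force'])
for x in (0,.001,.002): print('tip front',x,w2p(c,T+R.apply([x+.006,0,.060])),'collar front',w2p(c,T+R.apply([x+.013,0,.020])))
for y in (.0645,.0655,.0665): print('hole far edge',w2p(c,[.5157,y+.00675,.046]))
for x in (.5147,.5157,.5167): print('hole c',w2p(c,[x,.0655,.046]))
g=im.mean(2).astype(int)
for y in range(196,232): print(y,g[y,262:302:2])
"
```

```text
[0.51421136 0.06596602 0.10878087] [-0.55230694 -0.7189186  -0.86221711]
tip front 0 [279.77951014 216.40812627] collar front [279.53801031 224.60029055]
tip front 0.001 [279.77838894 215.2099981 ] collar front [279.53634726 223.18165406]
tip front 0.002 [279.77726521 214.0091629 ] collar front [279.53467973 221.75919206]
hole far edge [282.06372267 216.27785321]
hole far edge [282.06490893 215.09294323]
hole far edge [282.06609783 213.9053951 ]
hole c [280.82354749 223.03815256]
hole c [282.05695249 223.04032712]
hole c [283.29040109 223.04250176]
196 [109 111 121 122 121 121 116 124 124 124 125 117 117 121 121 121 120 122 122 124]
197 [102 111 123 122 120 120 121 125 127 125 119 118 114 121 121 121 123 118 119 124]
198 [106 115 120 124 121 117 120 122 123 125 121 114 120 122 119 123 123 121 117 120]
199 [107 117 118 118 123 122 122 125 124 123 121 119 119 120 123 121 122 124 119 118]
200 [109 125 121 121 120 119 119 127 126 123 121 116 116 121 120 121 123 118 117 121]
201 [108 124 120 122 123 119 121 128 123 123 119 116 118 119 118 121 123 118 119 122]
202 [109 120 122 122 119 120 
[... 1850 characters left out ...]
121 118 124]
224 [117 119 118 120 122 104  54  57  63  71  65  62  56  61  71 104 117 117 117 120]
225 [120 121 117 120 120  73  61  72  78  87  91  77  67  60  60  92 116 122 119 120]
226 [119 118 119 120 101  65  80  93  96 100  97  99  88  75  64  75 114 116 124 121]
227 [122 122 119 114  75  89  98 100  94  93  99  99  97  94  82  67 107 118 121 121]
228 [119 118 116  82  74 100  95 100  97  95  97 100  93  96  95  76  85 120 119 119]
229 [118 119 101  62  94  96  95  99  96  95  97  94  94  94  91  94  71 108 121 116]
230 [121 117  72  79  95  98  94  96  98  96  86  95  93  93  93  96  85  74 123 121]
231 [121 114  71  95  95  97  98  95  84  81  68  81  92  93  92  94  94  63 113 118]
```

move_arm(rows=[{"xyz": [-1,1.7,0],"rot": [0,0,0],"fingers": 10},{"xyz": [-1,1.7,0],"rot": [0,0,0],"fingers": 10},{"xyz": [-1,1.7,0],"rot": [0,0,0],"fingers": 10},{"xyz": [-1,1.7,0],"rot": [0,0,0],"fingers": 10},{"xyz": [-1,1.7,0],"rot": [0,0,0],"fingers": 10}])

```text
clock: 23.82
tool_pos: [0.5174, 0.0653, 0.1107]
ee_rot: [0.707, 0.707, -0.0, -0.001]
contact_force: [-0.7, 0.7, -0.8]
opening: 0.181
grip_force: 40.0
```

```bash
cat > look.py <<'E'
from h import *
import sys; np.set_printoptions(threshold=sys.maxsize,linewidth=250)
s=bot.get_state();c=calibration('wrist');im=snapshot('wrist');cv2.imwrite(sys.argv[1],im)
T=s['tool_pos'];R=Ro.from_quat(s['ee_rot']);print(T,R.as_matrix()[:,2].round(4),s['contact_force'],s['dq'].round(3))
print('tip front',w2p(c,T+R.apply([.006+.001,0,.060])),'collar front',w2p(c,T+R.apply([.014,0,.020])))
print('hole far edge',w2p(c,[.516,.0657+.00675,.046]),'c',w2p(c,[.516,.0657,.046]))
g=im.mean(2).astype(int)
for y in range(211,232): print(y,g[y,262:302:2])
E
python3 look.py pics/w13.png
```

```text
[0.51737007 0.06525798 0.11071517] [-0.0018  0.0016 -1.    ] [-0.73808965  0.67150987 -0.76628043] [-0.     0.001 -0.     0.004  0.001  0.     0.   ]
tip front [279.80594631 215.17290268] collar front [279.56642808 223.13768506]
hole far edge [278.28258079 213.31680854] c [278.3014383  221.22880792]
211 [122 122 120 122 123 120 119 118 115 116 120 123 121 121 117 121 122 120 121 119]
212 [120 121 117 120 122 124 118 116 115 120 122 123 120 124 116 122 121 120 119 120]
213 [121 121 120 120 125 122 122 113 110 115 117 118 121 121 116 119 121 119 121 122]
214 [120 118 119 120 125 122 108  99  95 102 107 114 117 116 121 123 117 121 120 120]
215 [121 116 118 121 123 119  98  86  80  79  84 103 115 117 118 122 119 123 118 117]
216 [121 117 119 122 123 104  84  78  68  61  65  77 107 116 117 124 117 120 119 121]
217 [121 119 122 124 117  95  73  67  55  59  54  61  82 116 119 120 114 122 121 118]
218 [120 119 120 125 108  90  69  57  59  60  58  56  60 111 118 116 118 121 120 118]
219 [120 117 120 124 101  84  66  54  59  59  56  58  57 100 118 119 116 120 118 117]
220 [121 119 119 117 102 
[... 306 characters left out ...]
120 120 117]
224 [118 118 125 114  94  66  53  57  59  67  67  57  56  62 101 115 119 119 119 114]
225 [117 119 123 111 101  60  58  74  81  91  90  77  69  61  75 109 121 118 118 114]
226 [117 120 125 120  91  65  79  89 100  99  98  99  84  75  64  82 121 123 116 120]
227 [115 122 120 109  73  89  98  98  97  94  97  97  95  93  82  68 114 121 119 119]
228 [116 118 118  85  78  97  97  98  96  96  98  98  97  93  94  78  82 118 118 118]
229 [114 122 102  59  91  98  94  96  97  97  94  93  93  94  92  92  69 105 114 114]
230 [120 123  74  80  98  99  97 100  95  92  85  98  97  92  91  94  85  75 117 117]
231 [118 117  72  93  96  96  96  93  82  79  62  79  93  95  94  95  93  66 109 119]
```

move_arm(rows=[{"xyz": [-0.4,-2,0],"rot": [0,0,0],"fingers": 10},{"xyz": [-0.4,-2,0],"rot": [0,0,0],"fingers": 10},{"xyz": [-0.4,-2,0],"rot": [0,0,0],"fingers": 10},{"xyz": [-0.4,-2,0],"rot": [0,0,0],"fingers": 10},{"xyz": [-0.4,-2,0],"rot": [0,0,0],"fingers": 10}])

```text
clock: 24.28
tool_pos: [0.5153, 0.0648, 0.1106]
ee_rot: [0.707, 0.707, -0.0, -0.001]
contact_force: [-0.3, -0.3, -0.2]
opening: 0.185
grip_force: 40.0
```

move_arm(rows=[{"xyz": [0,0,0],"rot": [0,0,0],"fingers": 10},{"xyz": [0,0,0],"rot": [0,0,0],"fingers": 10},{"xyz": [0,0,0],"rot": [0,0,0],"fingers": 10},{"xyz": [0,0,0],"rot": [0,0,0],"fingers": 10},{"xyz": [0,0,0],"rot": [0,0,0],"fingers": 10}])

```text
clock: 24.7
tool_pos: [0.5153, 0.0648, 0.1105]
ee_rot: [0.707, 0.707, -0.0, -0.001]
contact_force: [0.4, -0.7, -0.9]
opening: 0.182
grip_force: 40.0
```

```bash
python3 look.py pics/w14.png
```

```text
[0.51526049 0.06480635 0.11049932] [-0.0022  0.0015 -1.    ] [ 0.38577254 -0.65416453 -0.91358694] [-0.     0.001  0.    -0.    -0.    -0.001  0.001]
tip front [279.823636   215.17536651] collar front [279.58671057 223.1409988 ]
hole far edge [280.93357312 212.85728485] c [280.93316256 220.78280166]
211 [123 123 120 119 123 126 122 119 115 115 118 121 120 120 123 119 116 120 119 123]
212 [122 119 123 120 124 122 119 123 114 114 122 121 118 121 122 119 118 121 118 123]
213 [120 120 117 117 121 120 120 121 111 105 110 112 111 115 119 117 119 120 119 122]
214 [119 118 121 118 124 121 123 114  93  85  87  94 101 109 115 120 122 122 121 121]
215 [122 120 118 118 123 119 123  99  83  74  80  83  91 109 114 114 119 121 118 121]
216 [120 120 115 121 124 123 113  87  70  59  62  64  81  97 116 115 120 121 119 118]
217 [120 119 119 118 125 119  93  68  55  59  56  59  65  92 108 118 119 118 123 122]
218 [118 119 117 118 124 113  93  57  57  56  57  52  59  82  98 117 119 120 121 119]
219 [122 119 121 121 124 107  85  57  57  59  61  56  56  75  97 115 120 118 123 119]
220 [121 113 118 119 121 
[... 306 characters left out ...]
119 118 117]
224 [121 117 120 122 118  93  54  57  60  69  68  63  58  57  87 110 119 123 121 117]
225 [120 119 120 120 118  68  60  67  76  90  89  78  68  58  66 105 117 124 117 119]
226 [121 119 119 122 102  68  79  94  98 102  98  93  85  74  60  84 119 124 119 118]
227 [118 118 120 117  79  85 100  97  98  98 100  99  95  93  82  65 111 123 121 115]
228 [120 119 116  82  72  97  96  97  98  96 100  94  96  91  95  79  80 122 119 117]
229 [117 116 101  59  93  98  98  97  97  96  95  94  96  98  92  95  70 110 120 114]
230 [120 115  71  79 100  97  98  96  98  93  92  95  91  94  93  97  83  73 119 116]
231 [119 111  70  94  99  96  98  94  83  78  69  82  93  93  98  98  91  67 107 113]
```

Aligned to within about 0.5 mm. I'll descend gently and watch the force.

move_arm(rows=[{"xyz": [0,0.4,2],"rot": [0,0,0],"fingers": 10},{"xyz": [0,0.4,4],"rot": [0,0,0],"fingers": 10},{"xyz": [0,0.4,6],"rot": [0,0,0],"fingers": 10},{"xyz": [0,0.4,8],"rot": [0,0,0],"fingers": 10},{"xyz": [0,0.4,9],"rot": [0,0,0],"fingers": 10}])

```text
clock: 25.17
tool_pos: [0.5155, 0.0643, 0.1012]
ee_rot: [0.707, 0.707, -0.001, -0.001]
contact_force: [-0.5, -1.8, 0.9]
opening: 0.182
grip_force: 40.0
```

move_arm(rows=[{"xyz": [-0.4,0,2],"rot": [0,0,0],"fingers": 10},{"xyz": [-0.4,0,4],"rot": [0,0,0],"fingers": 10},{"xyz": [-0.4,0,6],"rot": [0,0,0],"fingers": 10},{"xyz": [-0.4,0,8],"rot": [0,0,0],"fingers": 10},{"xyz": [-0.4,0,10],"rot": [0,0,0],"fingers": 10}])

```text
clock: 25.58
tool_pos: [0.5156, 0.0642, 0.0913]
ee_rot: [0.707, 0.707, -0.0, -0.001]
contact_force: [0.5, -1.5, -0.3]
opening: 0.181
grip_force: 40.0
```

move_arm(rows=[{"xyz": [-0.3,0,2],"rot": [0,0,0],"fingers": 10},{"xyz": [-0.3,0,4],"rot": [0,0,0],"fingers": 10},{"xyz": [-0.3,0,6],"rot": [0,0,0],"fingers": 10},{"xyz": [-0.3,0,8],"rot": [0,0,0],"fingers": 10},{"xyz": [-0.3,0,10],"rot": [0,0,0],"fingers": 10}])

```text
clock: 26.0
tool_pos: [0.5155, 0.0638, 0.0813]
ee_rot: [0.707, 0.707, -0.0, -0.001]
contact_force: [-0.5, -2.6, 0.1]
opening: 0.182
grip_force: 40.0
```

move_arm(rows=[{"xyz": [-0.6,0,2],"rot": [0,0,0],"fingers": 10},{"xyz": [-0.6,0,4],"rot": [0,0,0],"fingers": 10},{"xyz": [-0.6,0,6],"rot": [0,0,0],"fingers": 10},{"xyz": [-0.6,0,8],"rot": [0,0,0],"fingers": 10},{"xyz": [-0.6,0,10],"rot": [0,0,0],"fingers": 10}])

```text
clock: 26.42
tool_pos: [0.5155, 0.0634, 0.0713]
ee_rot: [0.707, 0.707, -0.0, -0.001]
contact_force: [-0.7, -2.1, 0.2]
opening: 0.183
grip_force: 40.0
```

move_arm(rows=[{"xyz": [-0.3,0,1],"rot": [0,0,0],"fingers": 10},{"xyz": [-0.3,0,2],"rot": [0,0,0],"fingers": 10},{"xyz": [-0.3,0,3],"rot": [0,0,0],"fingers": 10},{"xyz": [-0.3,0,4],"rot": [0,0,0],"fingers": 10},{"xyz": [-0.3,0,4.5],"rot": [0,0,0],"fingers": 10}], squeeze=50)

```text
clock: 26.83
tool_pos: [0.5155, 0.0633, 0.0669]
ee_rot: [0.707, 0.707, -0.0, -0.001]
contact_force: [0.9, -2.5, -1.2]
opening: 0.179
grip_force: 50.0
```

move_arm(rows=[{"xyz": [-0.3,0,0.6],"rot": [0,0,0],"fingers": 10},{"xyz": [-0.3,0,1.2],"rot": [0,0,0],"fingers": 10},{"xyz": [-0.3,0,1.8],"rot": [0,0,0],"fingers": 10},{"xyz": [-0.3,0,2.4],"rot": [0,0,0],"fingers": 10},{"xyz": [-0.3,0,2.4],"rot": [0,0,0],"fingers": 10}])

```text
clock: 27.25
tool_pos: [0.5155, 0.0631, 0.0646]
ee_rot: [0.707, 0.707, -0.0, -0.001]
contact_force: [-0.6, -1.4, 0.7]
opening: 0.182
grip_force: 50.0
```

move_arm(rows=[{"xyz": [0,0,0.6],"rot": [0,0,0],"fingers": 10},{"xyz": [0,0,1.2],"rot": [0,0,0],"fingers": 10},{"xyz": [0,0,1.8],"rot": [0,0,0],"fingers": 10},{"xyz": [0,0,2.4],"rot": [0,0,0],"fingers": 10},{"xyz": [0,0,2.4],"rot": [0,0,0],"fingers": 10}])

```text
clock: 27.67
tool_pos: [0.5154, 0.0631, 0.0625]
ee_rot: [0.707, 0.707, -0.0, -0.001]
contact_force: [-2.0, -0.8, 5.8]
opening: 0.177
grip_force: 50.0
```

Contact at about 6 N. I'll press on towards 15 N.

move_arm(rows=[{"xyz": [0,0,0.4],"rot": [0,0,0],"fingers": 10},{"xyz": [0,0,0.8],"rot": [0,0,0],"fingers": 10},{"xyz": [0,0,1.2],"rot": [0,0,0],"fingers": 10},{"xyz": [0,0,1.2],"rot": [0,0,0],"fingers": 10},{"xyz": [0,0,1.2],"rot": [0,0,0],"fingers": 10}])

```text
clock: 28.08
tool_pos: [0.5154, 0.0631, 0.0616]
ee_rot: [0.707, 0.707, -0.0, -0.002]
contact_force: [-2.5, -1.7, 8.1]
opening: 0.18
grip_force: 50.0
```

move_arm(rows=[{"xyz": [0,0,0.5],"rot": [0,0,0],"fingers": 10},{"xyz": [0,0,1],"rot": [0,0,0],"fingers": 10},{"xyz": [0,0,1.5],"rot": [0,0,0],"fingers": 10},{"xyz": [0,0,1.8],"rot": [0,0,0],"fingers": 10},{"xyz": [0,0,1.8],"rot": [0,0,0],"fingers": 10}])

```text
clock: 28.5
tool_pos: [0.5153, 0.0632, 0.0602]
ee_rot: [0.707, 0.707, -0.0, -0.002]
contact_force: [-3.8, -1.2, 12.2]
opening: 0.18
grip_force: 50.0
```

move_arm(rows=[{"xyz": [0,0,0],"rot": [0,0,0],"fingers": 10},{"xyz": [0,0,0],"rot": [0,0,0],"fingers": 10},{"xyz": [0,0,0],"rot": [0,0,0],"fingers": 10},{"xyz": [0,0,0],"rot": [0,0,0],"fingers": 10},{"xyz": [0,0,0],"rot": [0,0,0],"fingers": 10}])

```text
clock: 28.92
tool_pos: [0.5153, 0.0632, 0.0602]
ee_rot: [0.707, 0.707, -0.0, -0.002]
contact_force: [-2.7, -1.2, 12.4]
opening: 0.181
grip_force: 50.0
```

move_arm(rows=[{"xyz": [0,0,0.4],"rot": [0,0,0],"fingers": 10},{"xyz": [0,0,0.8],"rot": [0,0,0],"fingers": 10},{"xyz": [0,0,1.2],"rot": [0,0,0],"fingers": 10},{"xyz": [0,0,1.2],"rot": [0,0,0],"fingers": 10},{"xyz": [0,0,1.2],"rot": [0,0,0],"fingers": 10}], squeeze=55)

```text
clock: 29.33
tool_pos: [0.5153, 0.0632, 0.0599]
ee_rot: [0.707, 0.707, 0.0, -0.002]
contact_force: [-4.8, -2.1, 21.8]
opening: 0.18
grip_force: 55.0
```

```bash
python3 -c "
from h import *
s=bot.get_state();print(s['tool_pos'],s['contact_force'],s['ft_torque'])
R=Ro.from_quat(s['ee_rot']);T=s['tool_pos'];c=calibration('wrist');im=snapshot('wrist');cv2.imwrite('pics/w15.png',im)
np.set_printoptions(linewidth=250)
print('collar front bottom/top if tip=T-.060..',[(o,w2p(c,T+R.apply([.0139,0,o-.04])).round(1),w2p(c,T+R.apply([.0139,0,o-.045])).round(1)) for o in (.054,.057,.060)])
g=im.mean(2).astype(int)
for y in range(214,240): print(y,g[y,258:304:2],im[y,281])
"
```

```text
[0.51531422 0.06318272 0.05985131] [-4.80895271 -2.05168655 21.84598643] [-0.43819153  1.41909869  0.05933198]
collar front bottom/top if tip=T-.060.. [(0.054, array([279.5, 226.3]), array([279.5, 229. ])), (0.057, array([279.5, 224.8]), array([279.5, 227.4])), (0.06, array([279.6, 223.3]), array([279.5, 225.8]))]
214 [133 132 133 129 128 130 132 135 136 134 134 126 128 130 130 130 129 131 133 132 127 128 130] [122 129 132]
215 [130 135 129 129 130 132 132 137 137 132 131 124 125 129 130 129 133 130 136 128 129 132 131] [121 127 131]
216 [133 130 130 131 131 129 132 135 136 134 131 128 126 128 131 133 132 132 135 128 130 130 127] [119 125 132]
217 [132 132 128 136 129 131 132 138 132 135 129 127 128 127 133 131 129 129 133 129 128 131 133] [123 130 131]
218 [132 129 133 132 130 130 132 135 136 136 131 128 127 129 129 131 133 131 135 130 129 132 133] [123 128 133]
219 [131 128 135 132 129 129 133 134 134 134 128 128 124 129 132 129 129 130 132 126 130 129 132] [122 129 133]
220 [133 128 135 131 127 130 132 138 136 133 132 125 129 129 131 134 130 134 133 127 124 127 130] [119 123 131]

[... 1403 characters left out ...]
52  88 104 105 106 102 121 129 129] [ 5 10 91]
234 [133 128 127 114 107 104 106 103  53  34  33  30  39  36  38  43  96 101 102 105 103 129 132] [13  8 93]
235 [131 131 130 104 103 105 101  76  35  30  26  31  32  26  34  35  65 103 101 104  98 130 132] [ 4  7 68]
236 [130 131 130  98 103 103  90  37  28  21  22  15  17  14  26  34  39  94 101 103  99 126 135] [ 6  8 27]
237 [131 130 122 103 104 102  61  29  19  14  15  25  24  27  10  24  32  63 101 104  99 134 131] [ 9 10 68]
238 [132 129 117 103 102 102  27  26  19  25  32  29  32  36  29  21  25  33 104 101 101 119 129] [ 5  4 91]
239 [135 130 116 100 105  97  28  17  33  39  31  38  30  34  35  28  14  29 100 103 102 112 131] [ 8 11 86]
```

The force rose steeply from 12 to 22 N, so the halves are metal to metal. No shank is visible between the collar and the leaf, so the collar is seated. I'll ease back towards 16 N and check the scene before handing in.

move_arm(rows=[{"xyz": [0,0,-0.2],"rot": [0,0,0],"fingers": 10},{"xyz": [0,0,-0.5],"rot": [0,0,0],"fingers": 10},{"xyz": [0,0,-0.5],"rot": [0,0,0],"fingers": 10},{"xyz": [0,0,-0.5],"rot": [0,0,0],"fingers": 10},{"xyz": [0,0,-0.5],"rot": [0,0,0],"fingers": 10}])

```text
clock: 29.8
tool_pos: [0.5153, 0.0632, 0.0599]
ee_rot: [0.707, 0.707, 0.0, -0.002]
contact_force: [-4.6, -1.0, 16.9]
opening: 0.181
grip_force: 55.0
```

```bash
python3 -c "
from h import *
s=bot.get_state();print(s['tool_pos'],s['contact_force'],s['grip_force'])
m=[.56,.0545,-.229];tr=mp(m,0,-.1175)
for n in ('top','scene'):
  c=calibration(n);im=snapshot(n)
  for q in blobs(im,(5,120,90),(22,255,255),6):
    X=p2w(c,q[0],.01)[:2]-tr; print(n,q[1],'tray',(X@[np.cos(m[2]),np.sin(m[2])]).round(3),(X@[-np.sin(m[2]),np.cos(m[2])]).round(3))
  for q in blobs(im,(100,110,60),(125,255,255),40): print(n,'blue',q[1],p2w(c,q[0],.02).round(3))
"
```

```text
[0.51530636 0.06317669 0.05991801] [-4.63216395 -1.02635802 16.86716076] 55.00962853431702
top 21 tray 0.046 0.029
top 115 tray 0.0 0.015
top blue 124 [ 0.751 -0.263  0.02 ]
top blue 200 [ 0.417 -0.132  0.02 ]
scene 142 tray -0.001 0.017
scene 60 tray 0.036 0.034
scene blue 253 [ 0.421 -0.131  0.02 ]
scene blue 342 [ 0.637 -0.174  0.02 ]
```

The pin presses at 17 N with the grip at 55 N. The lumps are in the tray and the scraper is on the bench, so I'm handing in.

```bash
python3 -c "
from rig import ticket
print(ticket.finish_job())"
```

```text
the job is handed in; nothing more can be done
None
```

Job handed in at about 30 s on the robot clock; no verdict was returned: the lumps are in the tray, the scraper stands on the bench, the mould is shut, and the gripper holds the pin with its collar on the upper half, pressing down at about 17 N.

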